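# Uncover the reading nest and hold the vial block in its corner

### The arm

A 6-joint arm with a two-finger parallel gripper is mounted at the origin on a cart in front of the work surface, level with it; the furniture and walls round the work are solid. World frame = base frame: x ahead of the robot, y to its left, z up, the work surface at z = 0. Lengths are in m, angles in rad, forces in N, time in s.
With the tool pointing down it reaches from about 0.35 to 0.85 m from the base axis. Payload 8.1 kg.
Tool frame: the origin (TCP) lies on the centre line of the jaws, within the pads' length; the fingertips stand 19 mm ahead of it and the grasp point (between the pads) is the TCP (robot.tips_ahead is the distance from the TCP to the fingertips, in m); y points along the fingers, z is the direction in which the jaws open and shut, and the axes are right-handed (so a half turn about y gives the same grasp; the last joint's range is limited). The gripper opens to 93 mm and grips with 3 to 60 N. Pads are 15 mm wide; open, the fingers measure 128 mm over their backs; the gripper's body (75 mm by 188 mm) begins 65 mm behind the grasp point.
Start: joints at [-1.381, 0.13, 1.488, -0, 1.523, -0.085], TCP at [0.163, -0.577, 0.238] pointing down, gripper open.
Joint ranges: [-2.96, 2.96], [-0.89, 2.26], [0.02, 2.5], [-1.34, 4.48], [0, 2.73], [-2.66, 2.66]. Speed limits (rad/s): [2.39, 2.39, 2.79, 3.14, 3.14, 3.14].

### API

Orientations are given as a rotation vector (axis times angle).
In Python, from plant import robot, imaging, models gives the robot as it stands.
- The arm moves only by the tool carry_out, never from a script. Its argument "motion" is one flat list of numbers, 7 for each row, row after row: the shift along the tool's x, y, z in m, then the turn, a rotation vector about the tool's x, y, z in degrees, then the opening, from -1 (shut) to 1 (fully open). A call has exactly 5 rows; each row shifts and turns the pose as measured when the row begins, along the tool's axes as they then stand; what a row does not reach is not made up. A row lasts 1/10 s, in which the tool goes at most 50 mm and 8.59 degrees, less where a joint would pass 70% of its speed; a pose out of reach is approached as far as the arm can. A call is refused whole if a number of a shift passes 0.05 or a number of a turn 8.59, either way. A call with a gripper value outside its range is refused whole. The fingers move at their own pace and stop on an object; "squeeze" is the grip in N (left out, the last holds). Time passes only in rows, so rows that do not move let the fingers close, or fill a call up. It gives the time, the measured TCP pose, the force and the opening at its end, in the units of the state.
- robot.read_state(): the state, without advancing time (a new reading comes with each control period).
- imaging.read_camera(name): name is "scene" or "side" or "wrist"; returns the picture (480x640x3 uint8, blue, green, red); there is no depth.
- imaging.camera_model(name): a dict with "K" (3x3 intrinsics, pixels), "position" and "orientation" of the camera in the world. Camera axes: x right, y down, z forward; pixel columns grow to the right and rows downward; lengths in m; the calibration is good to about 2 mm. The wrist camera is an equidistant fisheye: a pixel r from the principal point sees the ray r / f radians off the axis. A picture is of the moment at which its call begins: read the wrist's pose just before it. camera_model takes no time and is no camera call; for the wrist camera it gives the pose at the moment of the call.
- robot.close_job(): hands the job in, once; it reports no verdict.
Trained networks look in the newest picture that a camera, given by its name, has taken for a name from the list of things; names that differ only in an ending like _2 or _b are one class to them, and where a whole thing is asked for, a point or a joint stands for the part that bears it (a point fixed in the world has none). Each returns a list of dicts, best first, with "confidence" (0 to 1); they miss things now and then, are a little off and sometimes report something else, mostly with a low value. They report only what shows in the picture. A call takes as long as a camera call. They do not tell look-alikes from the thing itself.
- models.outline_of(camera, thing): "pixels" (480x640 bool, what is visible of it) and "pixel" ([column, row] in pixels, amid what is visible of it).
The state is a dict: "t": time; "q": joint angles; "dq": joint speeds; "joint_torque": joint torques, N m; "tool_pos": TCP position; "orientation": TCP orientation; "force": force on the tool from outside, world axes, zero at the start; "wrist_torque": the same for the moment, N m; "opening": finger opening in m.
Only numpy, scipy, OpenCV 4.12 (cv2) and the standard library are available. Lean on these libraries where they do the work, as an engineer would, in place of code of your own. Each camera call takes 0.05 s, during which the arm holds its last target.

### The job

Take the yellow roof-shaped dust guard off the aluminium reading nest, hang it astride the bar of the rail stand and let go of it. Then set the blue vial block flat on the nest plate with its long side against the back stop and its short side against the side stop, and finish while still holding it there, pressed firmly (some 5 to 15 N) against both stops at once. Leave the other things on the bench alone.

Things in the scene. Friction and masses are not known exactly. Their poses are not given: they have to be found in the camera images.
- nest: Reading nest, fixed: aluminium plate 190 x 190 x 10 mm thick with two black stops, 20 mm high above the plate, that form a corner; plate and stops are smooth and slippery (friction about 0.2). Origin: centre of the plate's underside, on the bench. x points away from the robot at yaw 0 (yaw within 0.3 rad), z up. The block's centre, when seated, is at (47, 38, 39) mm in this frame, its y axis along the nest's y.
- nest_corner (a point): The point on the plate's top where the contact faces of the two stops meet, at (70, 70, 10) mm in the nest's frame; same axes as the nest. The free area of the plate lies to -x and -y of it.
- back_stop: Black bar 15 x 130 x 20 mm on the plate, along the nest's y, rigid. Its contact face looks to the nest's -x and stands at nest x = +70 mm, from y = -70 to +60 mm. Origin: centre of its underside.
- side_stop: Black bar 130 x 15 x 20 mm on the plate, along the nest's x, rigid. Its contact face looks to the nest's -y and stands at nest y = +70 mm, from x = -70 to +60 mm. Origin: centre of its underside.
- guard: Yellow rigid dust guard, about 100 g: an inverted V of two 4 mm thick panels (40 degrees from vertical each), standing astride on the middle of the nest plate. 80 mm long along its ridge (its y axis), 95 mm across the feet (x), ridge 56 mm above the feet, 90 mm high over all with the black grip fin. Origin: centre between its feet, at their underside; z up. The ridge's yaw differs from the nest's by up to 0.25 rad.
- guard_grip (a point): Centre of the black grip fin that stands on the guard's ridge: 10 mm thick along the guard's x, 44 mm long along its y, 36 mm high (this point half-way up, 74 mm above the feet). Axes as the guard's. Pinch it across its thickness.
- guard_ridge (a point): The inner apex under the guard's ridge, half-way along it, 53 mm above the feet and 21 mm below the grip point. It comes to lie about 9 mm above the bar's axis when the guard hangs on the bar.
- rail: Rail stand fixed to the bench: a horizontal bar 12 mm in diameter and 150 mm long, along the stand's y axis, on two end posts; bar axis 130 mm above the bench. Origin: on the bench under the bar's middle. It stands at the left or the right of the nest; its yaw varies by about 0.35 rad.
- rail_mid (a point): Middle of the bar, on its axis, 130 mm above the bench; its y axis runs along the bar, z up.
- block: Blue vial block, about 0.3 kg, with a row of three round wells on top and an aluminium-coloured band round it: 46 mm along its x, 64 mm along its y, 58 mm high. Origin: centre of its underside. It stands on the bench on the other side of the nest from the rail. It may be turned by half a turn, both ways round are right.
- block_center (a point): Centre of the block, half-way up (29 mm above its underside). Axes as the block's. Grip its upper half across the 46 mm, so that the fingers stay above the 20 mm high stops.
- timer: White bench timer, 66 x 66 x 20 mm; a bystander, leave it alone. Origin: centre of its underside.
- tape_roll: Roll of yellow tape, 70 x 73 x 20 mm; a bystander, leave it alone. Origin: centre of its underside.
- vial_0: Small glass vial with white cap, 27 mm wide, 61 mm high; a bystander, leave it alone. Origin: centre of its underside.
- vial_1: Small glass vial with white cap, 27 mm wide, 61 mm high; a bystander, leave it alone. Origin: centre of its underside.
- marker_red: Red marker pen, 132 mm long, lying; a bystander, leave it alone. Origin: centre of its underside.
- petri_dish: Glass petri dish, 70 mm wide, 15 mm high; a bystander, leave it alone. Origin: centre of its underside.
- cap_spare: Tan screw cap, 58 mm wide, 20 mm high; a bystander, leave it alone. Origin: centre of its underside.
Things that resemble listed ones, but are neither listed nor needed, are in the scene too. Several things look just like the block: the one meant starts farthest to the robot's left.

How it is judged:
On the way:
1. the guard hangs astride the bar, let go (contact force between guard and rail above 0.3 N and contact force between guard and the fingers below 0.05 N and x of guard_ridge in the frame of rail_mid between -0.015 and 0.015 m and y of guard_ridge in the frame of rail_mid between -0.035 and 0.035 m and z of guard_ridge in the frame of rail_mid between 0.0015 and 0.0175 m and angle between guard's own z axis and vertical below 0.3 rad and angle between the y axis of guard and the y axis of rail, either way round below 0.3 rad and linear speed of guard below 0.03 m/s), for 0.3 s.
At the end, for the whole second after the job is handed in: Guard hangs free astride the bar (ridge within 15 mm across, 35 mm along from the bar's middle, tilt and turn under 0.3 rad). Block flat on the plate in the corner (within 2.5 mm and 0.04 rad), at rest, held by the fingers, pushing on each stop with over 1.5 N, and never over 60 N (all of step 1 and x of block_center in the frame of nest between 0.0445 and 0.0495 m and y of block_center in the frame of nest between 0.0355 and 0.0405 m and z of block_center in the frame of nest between 0.036 and 0.042 m and angle between the y axis of block and the y axis of nest, either way round below 0.04 rad and angle between block's own z axis and vertical below 0.04 rad and contact force between block and back_stop above 1.5 N and contact force between block and side_stop above 1.5 N and contact force between block and the fingers above 1 N and linear speed of block below 0.01 m/s); the arm keeps its last pose, push and grip.
It fails at once if a bystander is moved more than 30 mm (distance of any of timer, tape_roll, vial_0, vial_1, marker_red, petri_dish, cap_spare from where it was at the start of the episode above 0.03 m).
It fails at once if the block is forced against a stop with more than 60 N (contact force between block and back_stop above 60 N or contact force between block and side_stop above 60 N).
It also fails if it takes over 72 s, if anything falls off the work surface, if the arm or the gripper's body presses on something with over 40 N, if the wrist force passes 120 N, or if a joint passes its speed limit or range.

## Working session

There is one attempt and no reset: what is moved stays moved. The work goes in short steps, Python scripts to look and compute and a tool call to move; the robot and the scene stay as the last step left them, time stands still between calls to the robot, and variables do not carry over. Pictures are saved under pics/ and viewed, and the job is handed in when it is done.

Besides the shell and the picture viewer there is one more tool, called after ">>>" as name(argument=value, ...) on one line, values as JSON. carry_out: Moves the arm, as the interface text tells. Its arguments: {"type":"object","properties":{"motion":{"type":"array","items":{"type":"number"}},"squeeze":{"type":"number"}},"required":["motion"]}

```bash
ls; mkdir -p pics
python3 - <<'E'
from plant import robot, imaging, models
import cv2, numpy as np
print(robot.read_state())
for c in ["scene","side","wrist"]:
    m=imaging.camera_model(c); print(c,m)
    cv2.imwrite(f"pics/{c}0.png",imaging.read_camera(c))
E
```

```text
pics
{'t': 0.0, 'q': array([-1.38143747e+00,  1.31160864e-01,  1.48927569e+00, -4.57105890e-05,
        1.52301695e+00, -8.54034024e-02]), 'dq': array([-0.00022068,  0.0011427 , -0.00017057, -0.00130881, -0.00067868,
        0.00033446]), 'joint_torque': array([-3.41966545e-03, -5.59835887e+01, -4.91759992e+01,  7.65947462e-02,
        3.54166771e-02, -1.35723490e-04]), 'tool_pos': array([ 0.16269194, -0.57695714,  0.23658958]), 'orientation': array([-0.28694779,  2.07639062, -2.0725039 ]), 'force': array([ 0.52500527,  0.2199157 , -0.89779002]), 'wrist_torque': array([-0.03079287, -0.00590968,  0.04647906]), 'opening': 0.09269271778171286}
scene {'K': array([[456.45625486,   0.        , 322.87688089],
       [  0.        , 456.45625486, 231.10394335],
       [  0.        ,   0.        ,   1.        ]]), 'position': array([0.08182719, 0.87057718, 0.79783492]), 'orientation': array([-0.75203806,  2.48796265, -1.27493234])}
side {'K': array([[516.5774163 ,   0.        , 325.08342371],
       [  0.        , 516.5774163 , 241.26326608],
       [  0.        ,   0.        ,   1.        ]]), 'position': array([0.18087779, 1.2342188 , 0.57985955]), 'orientation': array([-0.38322375,  2.40855116, -1.63533755])}
wrist {'K': array([[371.64829954,   0.        , 322.96136697],
       [  0.        , 371.64829954, 231.79818642],
       [  0.        ,   0.        ,   1.        ]]), 'position': array([ 0.23388525, -0.55765603,  0.38311735]), 'orientation': array([ 2.32939272, -1.76403606, -0.23764554])}
```

View pics/scene0.png

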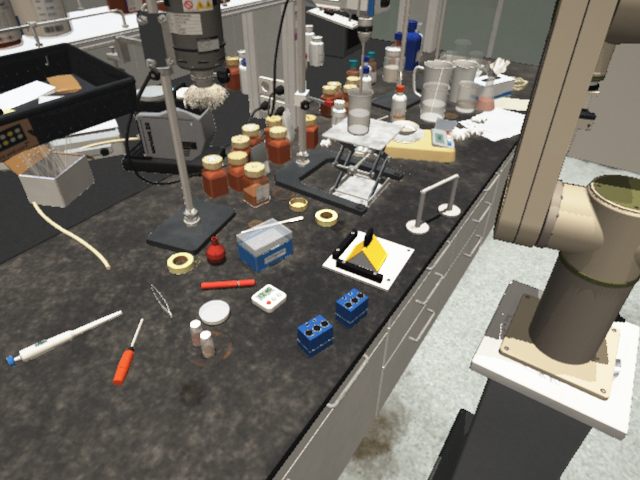

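View pics/side0.png

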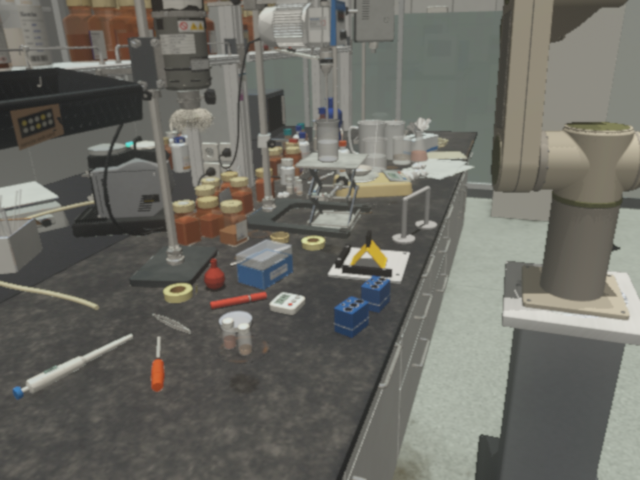

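View pics/wrist0.png

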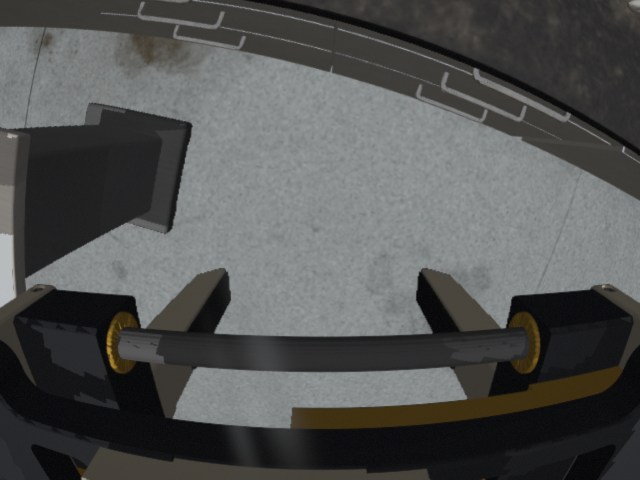

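```bash
cat > h.py <<'E'
from plant import robot, imaging, models
import cv2, numpy as np
from scipy.spatial.transform import Rotation as R
from scipy.optimize import least_squares
def cam(c):
    m=imaging.camera_model(c); return m['K'],np.array(m['position']),R.from_rotvec(m['orientation']).as_matrix()
def proj(c,P,cm=None):
    K,p,Rm=cm or cam(c); q=(np.atleast_2d(P)-p)@Rm
    if c=='wrist':
        r=np.hypot(q[:,0],q[:,1]); th=np.arctan2(r,q[:,2]); s=th/np.maximum(r,1e-9)
        return np.c_[K[0,0]*q[:,0]*s+K[0,2],K[1,1]*q[:,1]*s+K[1,2]]
    u=q@K.T; return u[:,:2]/u[:,2:]
def ray(c,px,cm=None):
    K,p,Rm=cm or cam(c); a=(np.atleast_2d(px)-K[:2,2])/K[0,0]
    if c=='wrist':
        r=np.hypot(a[:,0],a[:,1]); d=np.c_[a*np.sinc(r/np.pi)[:,None],np.cos(r)]
    else: d=np.c_[a,np.ones(len(a))]
    return p,d@Rm.T
def atz(c,px,z,cm=None):
    p,d=ray(c,px,cm); return p+d*((z-p[2])/d[:,2])[:,None]
E
python3 - <<'E'
from h import *
names=["block","guard","nest","rail","back_stop","side_stop","timer","tape_roll","vial_0","vial_1","marker_red","petri_dish","cap_spare","guard_grip"]
store={}
for c in ["scene","side"]:
    im=imaging.read_camera(c)
    for n in names:
        if n=="vial_1":continue
        for i,o in enumerate(models.outline_of(c,n)):
            if o['confidence']<.2: continue
            print(c,n,round(o['confidence'],2),np.round(o['pixel']),atz(c,o['pixel'],0.02).round(3),o['pixels'].sum())
            store[f"{c}-{n}-{i}"]=o['pixels']
    np.savez_compressed("out.npz",**store)
im=cv2.imread("pics/scene0.png")
cv2.imwrite("pics/sc_nest.png",cv2.resize(im[220:300,310:430],(780,520),interpolation=cv2.INTER_CUBIC))
cv2.imwrite("pics/sc_blk.png",cv2.resize(im[275:365,280:400],(800,600),interpolation=cv2.INTER_CUBIC))
cv2.imwrite("pics/sc_rail.png",cv2.resize(im[160:250,390:480],(600,600),interpolation=cv2.INTER_CUBIC))
print(robot.read_state()['t'])
E
```

```text
scene block 0.6 [315. 338.] [[0.455 0.31  0.02 ]] 1083
scene block 0.59 [349. 310.] [[0.434 0.197 0.02 ]] 914
scene guard 0.77 [375. 250.] [[ 0.489 -0.038  0.02 ]] 772
scene nest 0.74 [364. 264.] [[0.487 0.032 0.02 ]] 2577
scene nest 0.58 [370. 249.] [[ 0.503 -0.034  0.02 ]] 763
scene rail 0.71 [428. 210.] [[ 0.449 -0.314  0.02 ]] 1109
scene back_stop 0.53 [349. 246.] [[ 0.559 -0.017  0.02 ]] 281
scene side_stop 0.57 [358. 273.] [[0.483 0.073 0.02 ]] 380
scene timer 0.81 [268. 300.] [[0.614 0.276 0.02 ]] 651
scene tape_roll 0.73 [330. 219.] [[ 0.673 -0.094  0.02 ]] 314
scene vial_0 0.9 [206. 345.] [[0.636 0.458 0.02 ]] 294
scene vial_0 0.52 [194. 332.] [[0.686 0.446 0.02 ]] 289
scene marker_red 0.6 [227. 283.] [[0.734 0.288 0.02 ]] 348
scene petri_dish 0.94 [215. 310.] [[0.694 0.371 0.02 ]] 605
scene petri_dish 0.7 [369. 251.] [[ 0.504 -0.027  0.02 ]] 647
scene cap_spare 0.64 [299. 202.] [[ 0.805 -0.119  0.02 ]] 206
scene guard_grip 0.73 [371. 251.] [[ 0.497 -0.027  0.02 ]] 723
scene guard_grip 0.39 [328. 218.] [[ 0.683 -0.1    0.02 ]] 321
side block 0.91 [352. 318.] [[0.454 0.298 0.
[... 460 characters left out ...]
e_stop 0.98 [367. 274.] [[0.48  0.076 0.02 ]] 467
side side_stop 0.3 [339. 257.] [[ 0.581 -0.008  0.02 ]] 166
side timer 0.62 [286. 302.] [[0.619 0.274 0.02 ]] 557
side tape_roll 0.64 [312. 244.] [[ 0.688 -0.08   0.02 ]] 280
side tape_roll 0.59 [366. 271.] [[0.487 0.061 0.02 ]] 467
side vial_0 0.72 [247. 340.] [[0.631 0.445 0.02 ]] 387
side vial_0 0.59 [229. 336.] [[0.676 0.44  0.02 ]] 345
side marker_red 0.64 [238. 299.] [[0.734 0.291 0.02 ]] 428
side petri_dish 0.72 [373. 254.] [[ 0.498 -0.052  0.02 ]] 529
side cap_spare 0.53 [284. 236.] [[ 0.796 -0.122  0.02 ]] 175
side guard_grip 0.95 [371. 254.] [[ 0.504 -0.055  0.02 ]] 502
side guard_grip 0.29 [367. 274.] [[0.481 0.074 0.02 ]] 454
1.55
```

View pics/sc_nest.png

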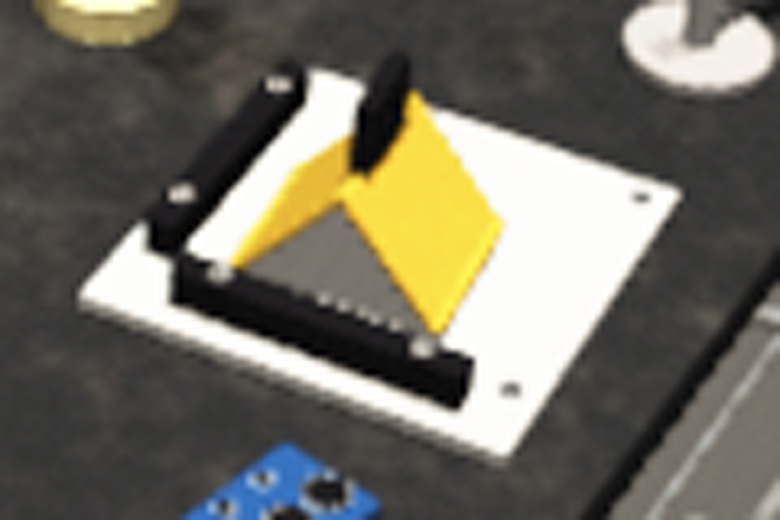

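View pics/sc_blk.png

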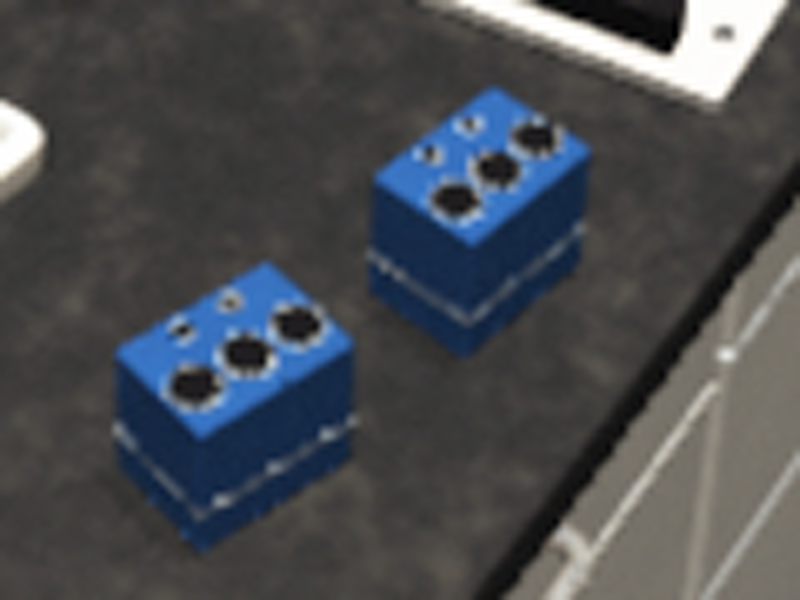

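View pics/sc_rail.png

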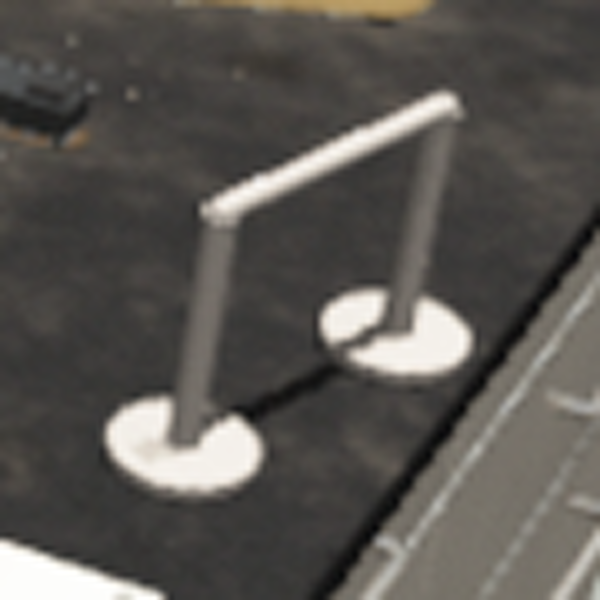

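Run:
```python
from h import *
def L(pts,o,s): return np.array(pts)/s+np.array(o)-0.5+0.5/s
n=L([(80,292),(505,457),(682,190),(315,68)],(310,220),6.5)
P=atz('scene',n,0.01); print("nest",P.round(4)); print("side",[np.linalg.norm(P[i]-P[i-1]).round(4) for i in range(4)],"c",P.mean(0).round(4))
yaw=[np.arctan2(*(a[:2])[::-1]) for a in (P[3]-P[2],P[0]-P[1])];print("yaw",yaw, [np.arctan2(-a[0],a[1]) for a in (P[0]-P[3],P[1]-P[2])])
b=L([(265,262),(355,345),(202,438),(115,352)],(280,275),600/90)
P=atz('scene',b,0.058); print("block",P.round(4),[np.linalg.norm(P[i]-P[i-1]).round(4) for i in range(4)],"c",P.mean(0).round(4))
print([np.arctan2(-a[0],a[1]) for a in (P[3]-P[0],P[2]-P[1],P[1]-P[0],P[2]-P[3])])
r=L([(210,212),(452,103)],(390,160),600/90);P=atz('scene',r,0.13);print("rail",P.round(4),np.linalg.norm(P[1]-P[0]),P.mean(0).round(4),np.arctan2(-(P[0]-P[1])[0],(P[0]-P[1])[1]))
g=L([(342,188),(412,95)],(310,220),6.5);P=atz('scene',g,0.066);print("guard",P.round(4),np.linalg.norm(P[1]-P[0]),P.mean(0).round(4),np.arctan2(-(P[0]-P[1])[0],(P[0]-P[1])[1]))
im=cv2.imread("pics/side0.png")
cv2.imwrite("pics/sd_a.png",cv2.resize(im[225:345,320:440],(600,600),interpolation=cv2.INTER_CUBIC))
cv2.imwrite("pics/sd_rail.png",cv2.resize(im[175:250,380:455],(600,600),interpolation=cv2.INTER_CUBIC))
```

```text
nest [[ 0.5843  0.0846  0.01  ]
 [ 0.3952  0.0746  0.01  ]
 [ 0.407  -0.1182  0.01  ]
 [ 0.5824 -0.1069  0.01  ]]
side [np.float64(0.1915), np.float64(0.1894), np.float64(0.1932), np.float64(0.1757)] c [ 0.4922 -0.0165  0.01  ]
yaw [np.float64(0.06457843410376704), np.float64(0.05283541806471956)] [np.float64(-0.010261993016850024), np.float64(0.0615733565119319)]
block [[0.466  0.2764 0.058 ]
 [0.4219 0.2905 0.058 ]
 [0.441  0.3495 0.058 ]
 [0.4841 0.336  0.058 ]] [np.float64(0.0623), np.float64(0.0463), np.float64(0.062), np.float64(0.0451)] c [0.4533 0.3131 0.058 ]
[np.float64(-0.2953226769122788), np.float64(-0.3133366936092665), np.float64(1.2614090551592276), np.float64(1.2671317787704077)]
rail [[ 0.4509 -0.2235  0.13  ]
 [ 0.3985 -0.3759  0.13  ]] 0.1611501385533567 [ 0.4247 -0.2997  0.13  ] -0.3311519843127104
guard [[ 0.4973  0.0279  0.066 ]
 [ 0.5038 -0.0436  0.066 ]] 0.07173186503160803 [ 0.5006 -0.0079  0.066 ] 0.09108472535521386
```

View pics/sd_a.png

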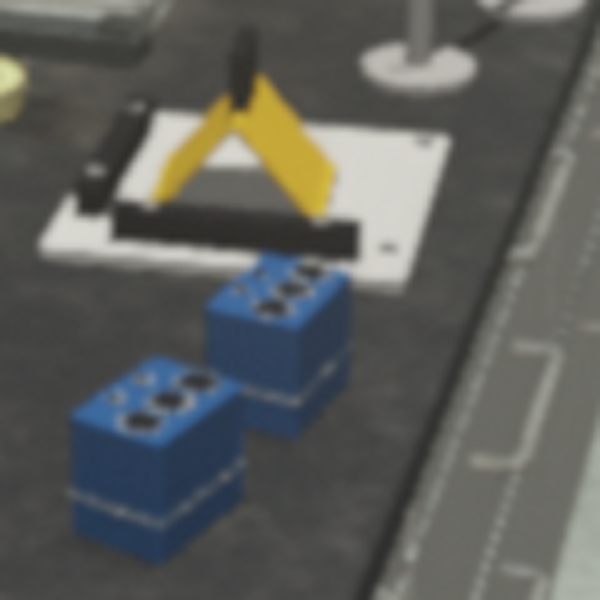

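View pics/sd_rail.png

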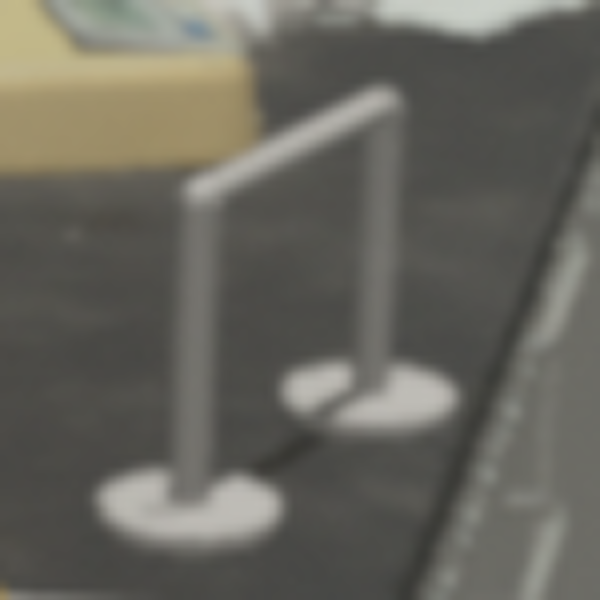

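```bash
cat >> h.py <<'E'
def Rd(yaw): # tool down, tool z along world (cos yaw, sin yaw)
    z=np.array([np.cos(yaw),np.sin(yaw),0]); y=np.array([0,0,-1.]); return np.c_[np.cross(y,z),y,z]
def yawof(Rm): return np.arctan2(Rm[1,2],Rm[0,2])
def plan(goal,yaw=None,s=None):
    s=s or robot.read_state(); Rm=R.from_rotvec(s['orientation']).as_matrix(); p=s['tool_pos']
    d=np.array(goal)-p
    print("tool shift mm",(Rm.T@d*1000).round(1),"world mm",(d*1000).round(1))
    if yaw is not None:
        rv=R.from_matrix(Rm.T@Rd(yaw)).as_rotvec(degrees=True); print("turn deg",rv.round(2), "yaw now",yawof(Rm).round(3))
E
python3 - <<'E'
from h import *
s=robot.read_state(); Rm=R.from_rotvec(s['orientation']).as_matrix(); print(Rm.round(3),s['q'].round(3),s['t'])
K,p,C=cam('wrist'); print("cam in tool",Rm.T@(p-s['tool_pos']),"\n",(Rm.T@C).round(3))
plan((.45,-.03,.35),.09)
E
```

```text
[[-0.962 -0.     0.271]
 [-0.271 -0.    -0.962]
 [ 0.    -1.     0.   ]] [-1.381  0.13   1.488 -0.     1.523 -0.085] 1.55
cam in tool [-0.07375238 -0.14640435  0.00043938] 
 [[ 0.001  0.965  0.262]
 [ 0.    -0.262  0.965]
 [ 1.    -0.    -0.   ]]
tool shift mm [-425.  -112.4 -449. ] world mm [287.2 547.5 112.4]
turn deg [  0.   -79.41   0.  ] yaw now -1.296
```

```bash
cat >> h.py <<'E'
def rows(goal,yaw,n,grip=1,s=None,nd=3):
    s=s or robot.read_state(); Rm=R.from_rotvec(s['orientation']).as_matrix(); p=np.array(s['tool_pos'])
    G=Rd(yaw); g=np.array(goal); print("t",round(s['t'],2))
    for i in range(n):
        f=1/(n-i)
        rv=R.from_matrix(Rm.T@G).as_rotvec(degrees=True)*f; sh=Rm.T@(g-p)*f
        sh=np.round(sh,nd); rv=np.round(rv,1)
        print(", ".join(f"{v:g}" for v in [*sh,*rv,grip])+",", "" if (i+1)%5 else "  ##")
        p=p+Rm@sh; Rm=Rm@R.from_rotvec(rv,degrees=True).as_matrix()
    print("max",abs(sh).max(),abs(rv).max())
E
python3 - <<'E'
from h import *
rows((.425,-.36,.30),-.33,10)
E
```

```text
t 1.55
-0.031, -0.006, -0.014, 0, -5.5, 0, 1, 
-0.032, -0.006, -0.011, 0, -5.5, 0, 1, 
-0.033, -0.006, -0.008, 0, -5.5, 0, 1, 
-0.034, -0.006, -0.004, 0, -5.5, 0, 1, 
-0.034, -0.006, -0.001, 0, -5.6, 0, 1,   ##
-0.034, -0.006, 0.002, 0, -5.5, 0, 1, 
-0.034, -0.007, 0.006, 0, -5.6, 0, 1, 
-0.033, -0.006, 0.009, 0, -5.5, 0, 1, 
-0.032, -0.007, 0.012, 0, -5.6, 0, 1, 
-0.03, -0.006, 0.014, 0, -5.5, 0, 1,   ##
max 0.03 5.5
```

>>> carry_out(motion=[-0.031,-0.006,-0.014,0,-5.5,0,1,-0.032,-0.006,-0.011,0,-5.5,0,1,-0.033,-0.006,-0.008,0,-5.5,0,1,-0.034,-0.006,-0.004,0,-5.5,0,1,-0.034,-0.006,-0.001,0,-5.6,0,1])

```text
t: 2.05
tool_pos: [0.2931, -0.4666, 0.2668]
orientation: [-0.715, 1.775, -1.772]
force: [-0.1, -1.4, -0.1]
opening: 0.0927
```

>>> carry_out(motion=[-0.034,-0.006,0.002,0,-5.5,0,1,-0.034,-0.007,0.006,0,-5.6,0,1,-0.033,-0.006,0.009,0,-5.5,0,1,-0.032,-0.007,0.012,0,-5.6,0,1,-0.03,-0.006,0.014,0,-5.5,0,1])

```text
t: 2.55
tool_pos: [0.4272, -0.3509, 0.3008]
orientation: [-1.051, 1.428, -1.427]
force: [-0.5, -0.8, -0.3]
opening: 0.0934
```

Run:
```python
from h import *
s=robot.read_state(); m=cam('wrist'); im=imaging.read_camera('wrist')
print(s['t'],s['tool_pos'],yawof(R.from_rotvec(s['orientation']).as_matrix()),abs(s['dq']).max(), s['force'])
cv2.imwrite('pics/w1.png',im); np.savez('w1.npz',K=m[0],p=m[1],R=m[2])
o=models.outline_of('wrist','rail'); 
for a in o: print(a['confidence'],a['pixel'])
print(proj('wrist',[[.4509,-.2235,.13],[.3985,-.3759,.13]],m))
```

```text
2.55 [ 0.42719174 -0.35088444  0.30077933] -0.3016380498118178 0.6269916780132858 [-0.48050794 -0.81021492 -0.29192332]
0.87 [303.1, 153.2]
[[303.524139    68.73816593]
 [299.64949887 252.37656159]]
```

View pics/w1.png

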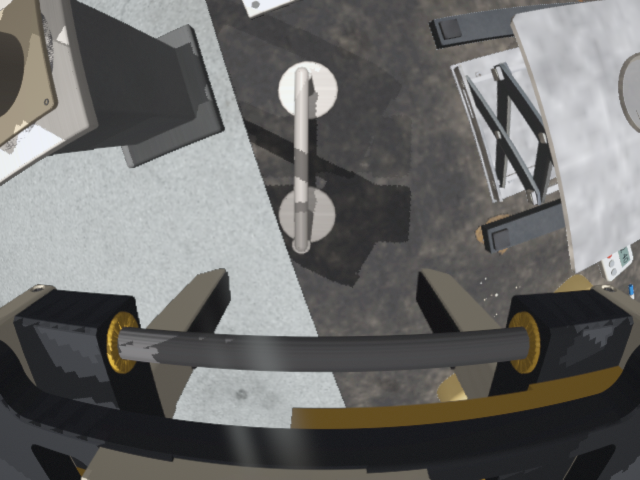

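Run:
```python
from h import *
im=cv2.imread('pics/w1.png'); cv2.imwrite('pics/w1r.png',cv2.resize(im[50:270,255:355],None,fx=2.7*1,fy=2.7,interpolation=cv2.INTER_CUBIC))
a=np.load('w1.npz'); m=(a['K'],a['p'],a['R'])
for ends in ([(302.5,68),(302.5,252)],[(302,66.5),(301,254)]):
    P=atz('wrist',ends,.13,m); d=P[0]-P[1]; print(P.round(4),np.linalg.norm(d),P.mean(0).round(4),np.arctan2(-d[0],d[1]))
```

```text
[[ 0.4503 -0.2226  0.13  ]
 [ 0.4011 -0.3763  0.13  ]] 0.16139523288338045 [ 0.4257 -0.2995  0.13  ] -0.30980950782504846
[[ 0.4503 -0.2212  0.13  ]
 [ 0.3992 -0.3777  0.13  ]] 0.1646374828541504 [ 0.4247 -0.2995  0.13  ] -0.3155111141689865
```

View pics/w1r.png

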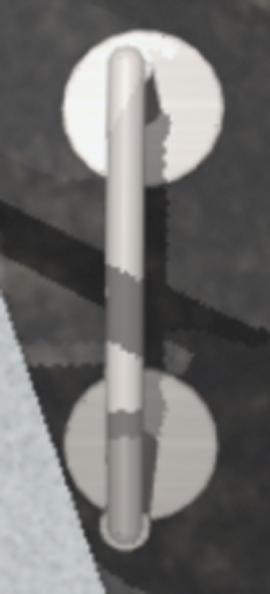

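Run:
```python
from h import *
rows((.49,-.10,.28),.06,8)
```

```text
t 2.65
-0.032, 0.003, -0.002, -0, -2.6, -0, 1, 
-0.032, 0.003, -0, -0, -2.6, -0, 1, 
-0.032, 0.003, 0.001, -0, -2.6, -0, 1, 
-0.032, 0.003, 0.002, -0, -2.6, -0, 1, 
-0.032, 0.002, 0.004, -0, -2.5, -0, 1,   ##
-0.032, 0.003, 0.005, -0, -2.6, -0, 1, 
-0.031, 0.002, 0.007, -0, -2.5, -0, 1, 
-0.031, 0.003, 0.008, -0.1, -2.6, -0, 1, 
max 0.031 2.6
```

>>> carry_out(motion=[-0.032,0.003,-0.002,0,-2.6,0,1,-0.032,0.003,0,0,-2.6,0,1,-0.032,0.003,0.001,0,-2.6,0,1,-0.032,0.003,0.002,0,-2.6,0,1,-0.032,0.002,0.004,0,-2.5,0,1])

```text
t: 3.15
tool_pos: [0.4661, -0.1936, 0.2864]
orientation: [-1.173, 1.264, -1.267]
force: [0.1, -1.0, 1.1]
opening: 0.0926
```

>>> carry_out(motion=[-0.032,0.003,0.005,0,-2.6,0,1,-0.031,0.002,0.007,0,-2.5,0,1,-0.031,0.003,0.008,0,-2.6,0,1,0,0,0,0,0,0,1,0,0,0,0,0,0,1])

```text
t: 3.65
tool_pos: [0.4886, -0.0962, 0.277]
orientation: [-1.24, 1.163, -1.166]
force: [0.8, 1.2, -0.3]
opening: 0.093
```

Run:
```python
from h import *
s=robot.read_state(); m=cam('wrist'); im=imaging.read_camera('wrist')
print(s['t'],s['tool_pos'],yawof(R.from_rotvec(s['orientation']).as_matrix()),abs(s['dq']).max(), s['force'])
cv2.imwrite('pics/w2.png',im); np.savez('w2.npz',K=m[0],p=m[1],R=m[2])
```

```text
3.65 [ 0.48858862 -0.09617862  0.27702094] 0.060877979197710076 0.017615014152374757 [ 0.79345314  1.16568834 -0.34055463]
```

View pics/w2.png

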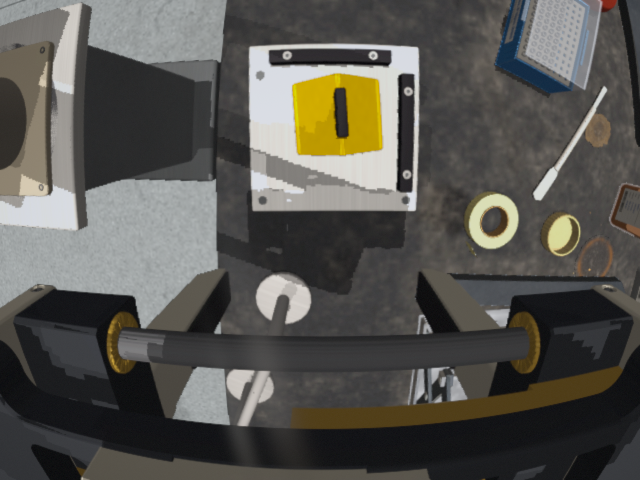

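Run:
```python
from h import *
im=cv2.imread('pics/w2.png'); cv2.imwrite('pics/w2n.png',cv2.resize(im[35:220,240:430],None,fx=3.2,fy=3.2,interpolation=cv2.INTER_CUBIC))
```

```text
(no output)
```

View pics/w2n.png

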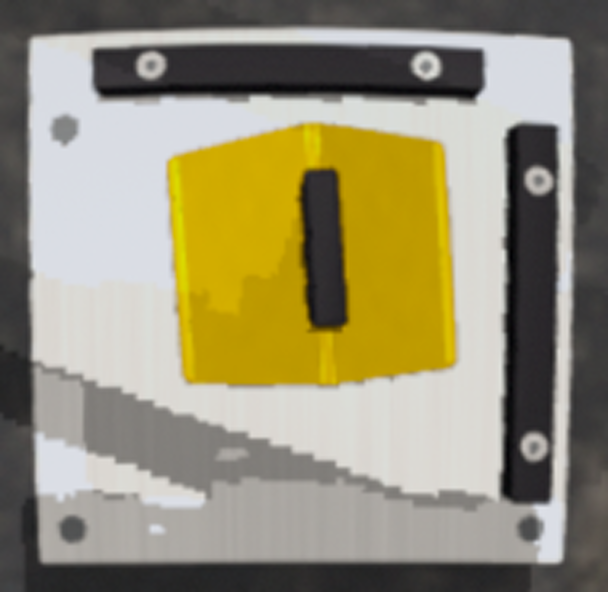

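Run:
```python
from h import *
a=np.load('w2.npz'); m=(a['K'],a['p'],a['R'])
def L(pts,o,s): return np.array(pts)/s+np.array(o)-0.5+0.5/s
def fit(obj,px,x0):
    T=lambda x:(obj@R.from_euler('z',x[2]).as_matrix().T)+[x[0],x[1],0]
    f=lambda x:(proj('wrist',T(x),m)-px).ravel()
    r=least_squares(f,x0); print(r.x.round(4)); print(r.fun.reshape(-1,2).round(1).tolist())
n=L([(30,38),(573,40),(563,562),(40,563)],(240,35),3.2)
fit(np.array([(-95,95,10),(95,95,10),(95,-95,10),(-95,-95,10)])/1e3,n,(.49,-.017,.06))
g=L([(313,123),(328,384),(168,160),(186,382),(443,143),(455,362)],(240,35),3.2)
fit(np.array([(0,40,66),(0,-40,66),(-47.5,40,11),(-47.5,-40,11),(47.5,40,11),(47.5,-40,11)])/1e3,g,(.49,-.01,.06))
g=L([(304,172),(338,170),(345,325),(312,328)],(240,35),3.2)
fit(np.array([(-5,22,100),(5,22,100),(5,-22,100),(-5,-22,100)])/1e3,g,(.49,-.01,.06))
rows((.496,-.015,.20),.11,5)
```

```text
[ 0.4979 -0.0165  0.0638]
[[-0.4, -1.0], [0.2, -0.5], [0.5, 0.7], [-0.3, 0.8]]
[ 0.5004 -0.0044  0.1308]
[[-0.4, -0.6], [0.6, 0.3], [-0.5, -1.2], [-0.6, 0.9], [0.1, -1.0], [0.8, 1.7]]
[ 0.4999 -0.0051  0.1117]
[[-0.6, -0.9], [0.4, -0.8], [0.7, 1.1], [-0.6, 0.6]]
t 3.7
-0.016, 0.015, 0.002, 0, -0.6, 0, 1, 
-0.016, 0.015, 0.003, 0, -0.6, 0, 1, 
-0.016, 0.016, 0.003, 0, -0.5, 0, 1, 
-0.016, 0.015, 0.003, 0, -0.6, 0.1, 1, 
-0.017, 0.016, 0.003, 0, -0.5, 0, 1,   ##
max 0.017 0.5
```

Run:
```python
from h import *
rows((.5,-.005,.15),.125,5)
```

```text
t 3.7
-0.018, 0.025, 0.003, 0, -0.7, 0, 1, 
-0.018, 0.025, 0.004, 0, -0.8, 0, 1, 
-0.018, 0.026, 0.004, 0, -0.7, 0, 1, 
-0.018, 0.025, 0.004, 0, -0.8, 0.1, 1, 
-0.018, 0.026, 0.004, 0, -0.7, 0, 1,   ##
max 0.026 0.7
```

>>> carry_out(motion=[-0.018,0.025,0.003,0,-0.7,0,1,-0.018,0.025,0.004,0,-0.8,0,1,-0.018,0.026,0.004,0,-0.7,0,1,-0.018,0.025,0.004,0,-0.8,0,1,-0.018,0.026,0.004,0,-0.7,0,1])

```text
t: 4.2
tool_pos: [0.504, -0.0135, 0.1517]
orientation: [-1.258, 1.116, -1.139]
force: [0.3, -0.4, -1.3]
opening: 0.093
```

>>> carry_out(motion=[0,0,0,0,0,0,1,0,0,0,0,0,0,0,0,0,0,0,0,0,0,0,0,0,0,0,0,0,0,0,0,0,0,0,0], squeeze=15)

```text
t: 4.7
tool_pos: [0.5033, -0.0179, 0.1516]
orientation: [-1.257, 1.122, -1.144]
force: [0.3, 0.1, 0.2]
opening: 0.0655
```

Run:
```python
from h import *
s=robot.read_state(); m=cam('wrist'); im=imaging.read_camera('wrist')
print(s['t'],s['tool_pos'],yawof(R.from_rotvec(s['orientation']).as_matrix()),abs(s['dq']).max(), s['force'],s['opening'])
cv2.imwrite('pics/w3.png',im); cv2.imwrite('pics/s3.png',cv2.resize(imaging.read_camera('side')[175:300,300:460],None,fx=4,fy=4))
plan((.5,-.005,.087),.125)
```

```text
4.7 [ 0.5033473  -0.01785461  0.15159961] 0.10355983354000382 0.014036321513352422 [0.30761161 0.11531744 0.21702895] 0.06545149777052013
tool shift mm [-13.5  64.3  -2.6] world mm [ -3.4  12.6 -64.5]
turn deg [-0.45 -1.21  0.58] yaw now 0.104
```

View pics/w3.png

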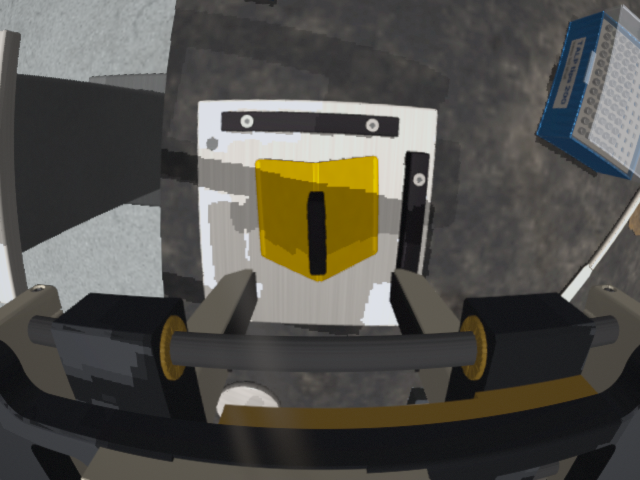

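View pics/s3.png

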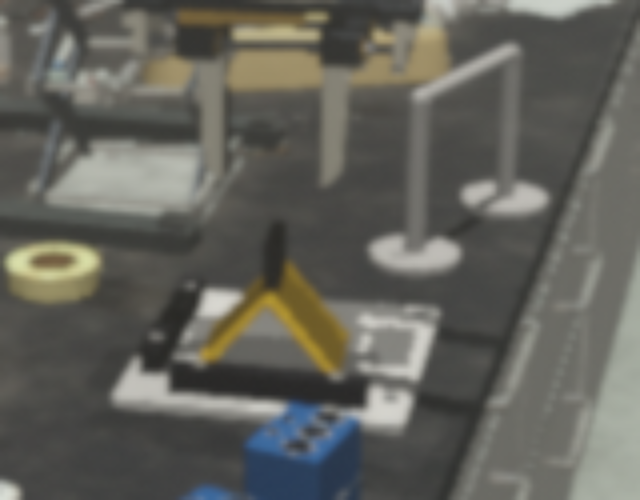

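Run:
```python
from h import *
a=np.array([300,175])
P=[[.503-.033,-.018,.133],[.503+.033,-.018,.133],[.5,-.005,.102]]
print((proj('side',P)-a)*4)
m=cam('wrist'); 
for x in ([.5,-.005,.1],[.5+.0,.017,.1],[.5,-.027,.1]): print(proj('wrist',x,m))
```

```text
[[321.20686401 182.59534861]
 [223.96664882 174.05402585]
 [271.33040728 229.42887091]]
[[316.80611232 241.27611247]]
[[320.83359272 202.57991657]]
[[313.05775813 277.62135384]]
```

>>> carry_out(motion=[-0.005,0.013,-0.001,-0.1,-0.3,0.1,0,-0.004,0.013,-0.001,-0.1,-0.3,0.1,0,-0.003,0.013,-0.001,-0.1,-0.3,0.1,0,-0.003,0.013,0,-0.1,-0.3,0.1,0,-0.001,0.012,0,0,0,0.1,0])

```text
t: 5.3
tool_pos: [0.4992, -0.0011, 0.0835]
orientation: [-1.265, 1.113, -1.117]
force: [-0.4, -0.2, -0.5]
opening: 0.0461
```

Run:
```python
from h import *
s=robot.read_state();print(s['t'],s['tool_pos'],s['opening'],s['force'])
plan((.5,-.003,.087),.125)
```

```text
5.3 [ 0.49924539 -0.0011083   0.08348686] 0.04611453879910087 [-0.38553995 -0.20600192 -0.50790476]
tool shift mm [ 2.  -3.5  0.5] world mm [ 0.8 -1.9  3.5]
turn deg [-0.16  0.1   0.07] yaw now 0.127
```

>>> carry_out(motion=[0.001,-0.003,0,0,0,0,0,0,0,0,0,0,0,-1,0,0,0,0,0,0,-1,0,0,0,0,0,0,-1,0,0,0,0,0,0,-1], squeeze=20)

```text
t: 5.8
tool_pos: [0.498, -0.0019, 0.0843]
orientation: [-1.268, 1.116, -1.115]
force: [0.2, 0.1, -0.2]
opening: 0.0189
```

>>> carry_out(motion=[0,0,0,0,0,0,-1,0,0,0,0,0,0,-1,0,0,0,0,0,0,-1,0,0,0,0,0,0,-1,0,0,0,0,0,0,-1])

```text
t: 6.3
tool_pos: [0.4985, -0.0021, 0.0852]
orientation: [-1.267, 1.115, -1.116]
force: [0.6, 0.3, -1.0]
opening: 0.0101
```

Run:
```python
from h import *
s=robot.read_state();print(s['t'],s['tool_pos'],s['opening'],s['force'],yawof(R.from_rotvec(s['orientation']).as_matrix()))
```

```text
6.3 [ 0.49853925 -0.00212066  0.08517937] 0.010063630813740995 [ 0.62447659  0.27892511 -1.04174807] 0.12684786469537246
```

>>> carry_out(motion=[0,-0.02,0,0,0,0,-1,0,-0.035,0,0,0,0,-1,0,-0.038,0,0,0,0,-1,0,-0.038,0,0,0,0,-1,0,-0.034,0,0,0,0,-1])

```text
t: 6.8
tool_pos: [0.4934, -0.0015, 0.2475]
orientation: [-1.276, 1.127, -1.107]
force: [1.0, -0.1, -0.7]
opening: 0.0099
```

Run:
```python
from h import *
s=robot.read_state();print(s['t'],s['tool_pos'],s['opening'],s['force'],yawof(R.from_rotvec(s['orientation']).as_matrix()))
rows((.4255,-.2995,.25),-.315,10,-1)
```

```text
6.8 [ 0.4934279  -0.00147224  0.24753851] 0.009920269629161448 [ 0.97453191 -0.1120404  -0.71837348] 0.1268825846264256
t 6.8
0.029, -0, -0.011, 0.1, 2.5, 0, -1, 
0.029, -0, -0.009, 0.1, 2.5, 0, -1, 
0.029, -0, -0.008, 0.1, 2.5, 0, -1, 
0.03, -0, -0.007, 0.1, 2.5, 0, -1, 
0.03, -0, -0.005, 0.1, 2.6, 0, -1,   ##
0.03, -0, -0.004, 0.1, 2.5, 0, -1, 
0.031, -0.001, -0.003, 0.1, 2.6, 0, -1, 
0.031, -0, -0.001, 0.1, 2.5, 0, -1, 
0.03, -0.001, 0, 0, 2.6, 0, -1, 
0.031, -0, 0.002, 0.1, 2.5, 0, -1,   ##
max 0.031 2.5
```

>>> carry_out(motion=[0.029,-0.001,-0.011,0.1,2.5,0,-1,0.029,0,-0.009,0.1,2.5,0,-1,0.029,0,-0.008,0.1,2.5,0,-1,0.03,0,-0.007,0.1,2.5,0,-1,0.03,0,-0.005,0.1,2.6,0,-1])

```text
t: 7.3
tool_pos: [0.4623, -0.1519, 0.2573]
orientation: [-1.158, 1.272, -1.281]
force: [-0.2, -0.5, -1.4]
opening: 0.0097
```

>>> carry_out(motion=[0.03,0,-0.004,0.1,2.5,0,-1,0.031,-0.001,-0.003,0.1,2.6,0,-1,0.031,0,-0.001,0.1,2.5,0,-1,0.028,-0.001,0,0,2.5,0,-1,0.025,0,0.002,0.1,2.4,0,-1])

```text
t: 7.8
tool_pos: [0.4275, -0.3, 0.2588]
orientation: [-1.028, 1.43, -1.448]
force: [0.3, 0.2, -1.3]
opening: 0.0097
```

>>> carry_out(motion=[0,0,0,0,0,0,-1,0,0,0,0,0,0,-1,0,0,0,0,0,0,-1,0,0,0,0,0,0,-1,0,0,0,0,0,0,-1])

```text
t: 8.3
tool_pos: [0.4267, -0.3006, 0.258]
orientation: [-1.028, 1.433, -1.448]
force: [-0.1, 0.9, -0.5]
opening: 0.0098
```

Run:
```python
from h import *
s=robot.read_state(); m=cam('wrist'); im=imaging.read_camera('wrist')
print(s['t'],s['tool_pos'],yawof(R.from_rotvec(s['orientation']).as_matrix()),abs(s['dq']).max(), s['force'],s['opening'])
cv2.imwrite('pics/w4.png',im); cv2.imwrite('pics/s4.png',cv2.resize(imaging.read_camera('scene')[110:250,350:510],None,fx=4,fy=4))
plan((.4255,-.2995,.25),-.315)
print(proj('wrist',[[.4503,-.2226,.13],[.401,-.3763,.13]],m))
```

```text
8.3 [ 0.42673467 -0.30062093  0.25800782] -0.32322006036129186 0.012206063303053844 [-0.10951709  0.89366661 -0.51821948] 0.009789349829288292
tool shift mm [-0.8  8.1 -1.7] world mm [-1.3  1.2 -8.1]
turn deg [-0.76 -0.48 -0.18] yaw now -0.323
[[315.80691235 122.27473229]
 [319.3237506  322.67869359]]
```

View pics/w4.png

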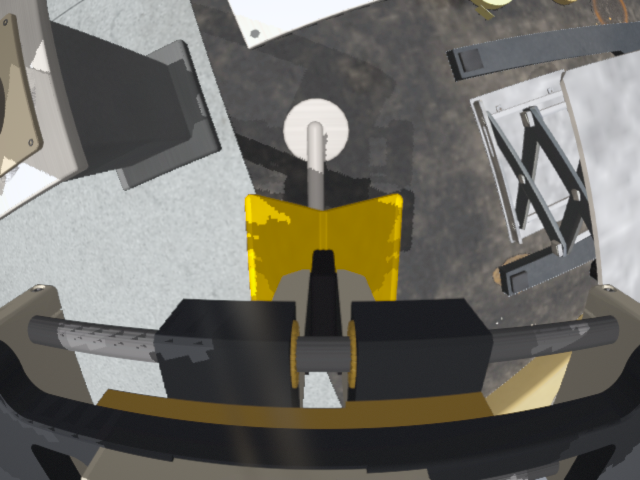

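View pics/s4.png

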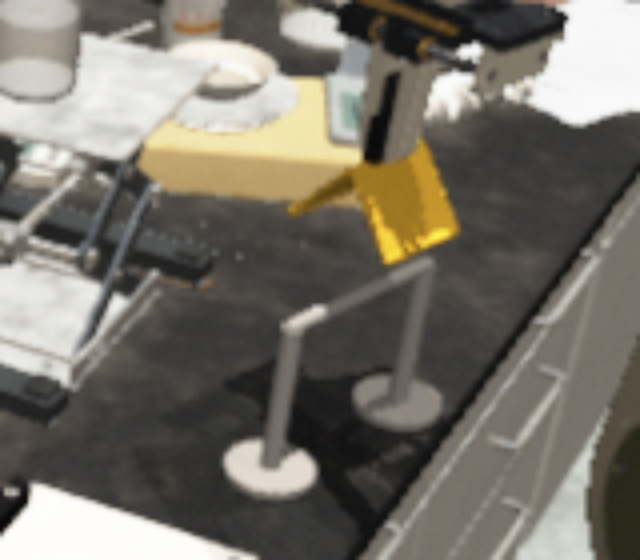

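>>> carry_out(motion=[0,0.015,-0.001,-0.3,-0.3,-0.1,-1,0,0.02,-0.001,-0.3,-0.2,-0.1,-1,0,0.02,0,-0.2,0,0,-1,0,0.017,0,0,0,0,-1,0,0.01,0,0,0,0,-1])

```text
t: 8.9
tool_pos: [0.426, -0.2992, 0.1716]
orientation: [-1.047, 1.433, -1.436]
force: [-0.8, 1.1, -0.4]
opening: 0.0099
```

Run:
```python
from h import *
s=robot.read_state(); m=cam('wrist'); im=imaging.read_camera('wrist')
print(s['t'],s['tool_pos'],yawof(R.from_rotvec(s['orientation']).as_matrix()),abs(s['dq']).max(), s['force'],s['opening'])
plan((.4255,-.2995,.162),-.315)
cv2.imwrite('pics/s5.png',np.hstack([cv2.resize(imaging.read_camera('scene')[150:250,390:490],None,fx=4,fy=4),cv2.resize(imaging.read_camera('side')[150:250,360:460],None,fx=4,fy=4)]))
```

```text
8.9 [ 0.42597534 -0.29923738  0.17156791] -0.31055601152462775 0.20011870474554624 [-0.75958399  1.07503928 -0.44859909] 0.009897101324680276
tool shift mm [0.7 7.9 0.5] world mm [ 0.2 -0.8 -7.9]
turn deg [0.1  0.25 0.06] yaw now -0.311
```

View pics/s5.png

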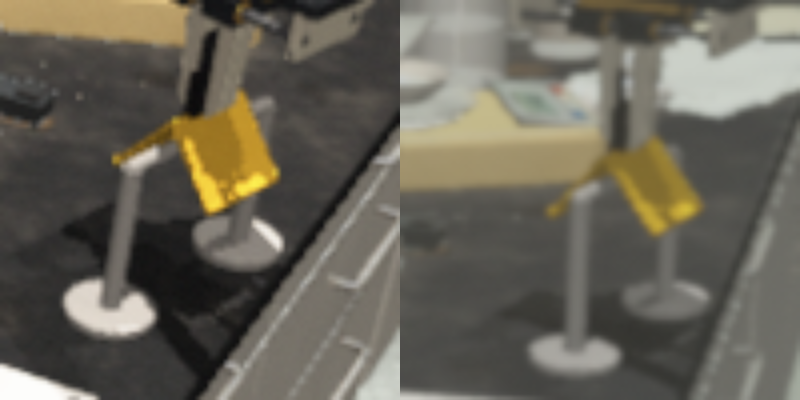

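>>> carry_out(motion=[0,0.003,0,0,0,0,-1,0,0.003,0,0,0,0,-1,0,0.002,0,0,0,0,-1,0,0.001,0,0,0,0,-1,0,0,0,0,0,0,-1])

```text
t: 9.55
tool_pos: [0.4278, -0.301, 0.1675]
orientation: [-1.046, 1.427, -1.441]
force: [-0.0, -0.4, -1.4]
opening: 0.0099
```

Run:
```python
from h import *
s=robot.read_state()
print(s['t'],s['tool_pos'],abs(s['dq']).max(), s['force'],s['opening'])
```

```text
9.55 [ 0.42784695 -0.30101429  0.16745923] 0.004290734201515934 [-0.02669488 -0.41427603 -1.3655175 ] 0.009920837344490155
```

>>> carry_out(motion=[-0.001,0.004,-0.001,0,0,0,-1,0,0.004,-0.001,0,0,0,-1,0,0.003,0,0,0,0,-1,0,0.002,0,0,0,0,-1,0,0.001,0,0,0,0,-1])

```text
t: 10.05
tool_pos: [0.4265, -0.3009, 0.1658]
orientation: [-1.047, 1.423, -1.446]
force: [-1.6, 1.7, -0.1]
opening: 0.0098
```

Run:
```python
from h import *
s=robot.read_state()
print(s['t'],s['tool_pos'],abs(s['dq']).max(), s['force'],s['opening'])
```

```text
10.05 [ 0.42648106 -0.30089369  0.16578674] 0.004853360883140548 [-1.62675632  1.69306684 -0.11981137] 0.009812470234937837
```

>>> carry_out(motion=[0,0.006,0,0,0,0,-1,0,0.006,0,0,0,0,-1,0,0.006,0,0,0,0,-1,0,0.006,0,0,0,0,-1,0,0.006,0,0,0,0,-1])

```text
t: 10.55
tool_pos: [0.4297, -0.3033, 0.1613]
orientation: [-1.046, 1.411, -1.455]
force: [-19.1, 17.8, 45.2]
opening: 0.0147
```

Run:
```python
from h import *
s=robot.read_state()
print(s['t'],s['tool_pos'],abs(s['dq']).max(), s['force'],s['opening'])
cv2.imwrite('pics/s6.png',np.hstack([cv2.resize(imaging.read_camera('scene')[150:250,390:490],None,fx=4,fy=4),cv2.resize(imaging.read_camera('side')[150:250,360:460],None,fx=4,fy=4)]))
```

```text
10.55 [ 0.42973511 -0.30328837  0.16134152] 0.022270066204919385 [-19.09123579  17.83614068  45.24355376] 0.014737724851746821
```

View pics/s6.png

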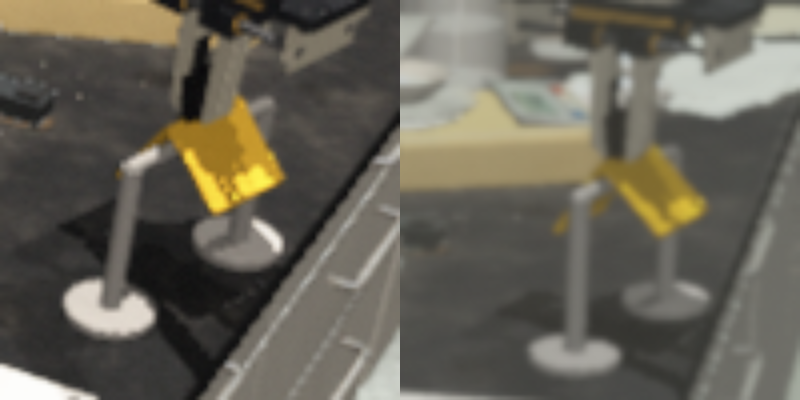

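>>> carry_out(motion=[0,-0.006,0,0,0,0,-1,0,-0.004,0,0,0,0,-1,0,0,0,0,0,0,-1,0,0,0,0,0,0,-1,0,0,0,0,0,0,-1], squeeze=8)

```text
t: 11.15
tool_pos: [0.4298, -0.3035, 0.1729]
orientation: [-1.046, 1.409, -1.457]
force: [1.0, -0.5, -1.0]
opening: 0.0101
```

Run:
```python
from h import *
s=robot.read_state()
print(s['t'],s['tool_pos'],abs(s['dq']).max(), s['force'],s['opening'],R.from_rotvec(s['orientation']).as_matrix().round(3))
cv2.imwrite('pics/s7.png',np.hstack([cv2.resize(imaging.read_camera('scene')[150:250,390:490],None,fx=4,fy=4),cv2.resize(imaging.read_camera('side')[150:250,360:460],None,fx=4,fy=4)]))
cv2.imwrite('pics/w7.png',imaging.read_camera('wrist'))
```

```text
11.15 [ 0.42975558 -0.30346656  0.17291672] 0.008340123036462692 [ 0.99385817 -0.45968835 -0.9683363 ] 0.010079298089721668 [[-0.305  0.017  0.952]
 [-0.952 -0.022 -0.304]
 [ 0.015 -1.     0.023]]
```

View pics/s7.png

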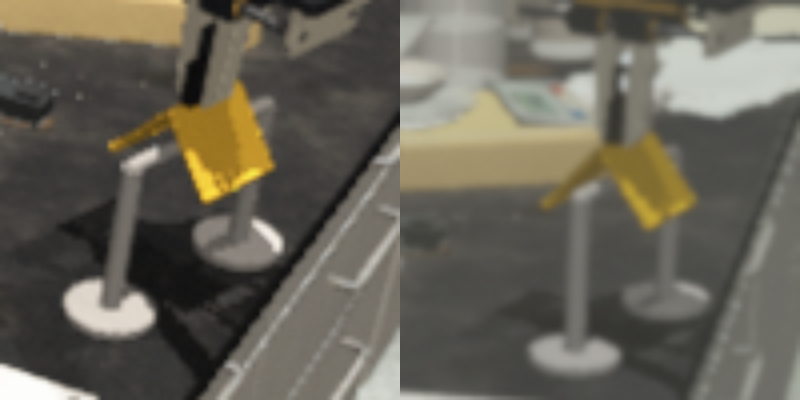

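View pics/w7.png

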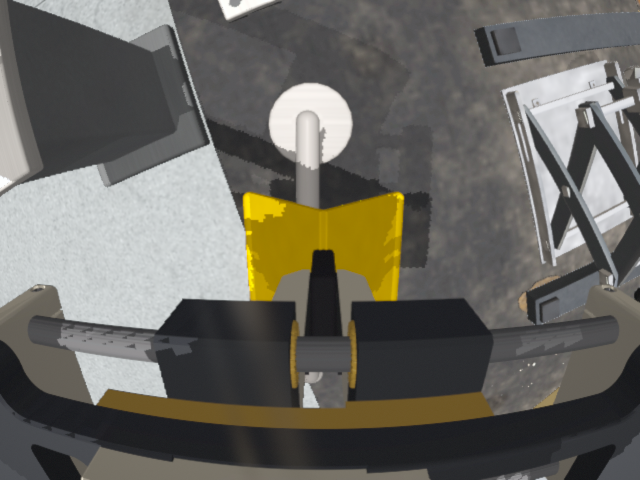

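Run:
```python
from h import *
plan((.425,-.2995,.172),-.315)
a=robot.read_state(); m=cam('wrist'); print(proj('wrist',[[.4503,-.2226,.136],[.401,-.3763,.136],[.4257,-.2995,.136]],m))
```

```text
tool shift mm [-2.3  0.7 -5.6] world mm [-4.6  3.9 -0.9]
turn deg [-1.28  0.32  0.87] yaw now -0.309
[[309.09268409 111.29877232]
 [312.06748954 387.69710794]
 [310.30533394 268.81232153]]
```

>>> carry_out(motion=[-0.002,0,-0.004,-0.7,0.3,0.5,-1,-0.001,0,-0.003,-0.5,0.2,0.4,-1,0,0,-0.001,-0.3,0,0.2,-1,0,0,0,0,0,0,-1,0,0,0,0,0,0,-1])

```text
t: 11.8
tool_pos: [0.422, -0.2974, 0.1718]
orientation: [-1.04, 1.449, -1.431]
force: [-0.1, -0.5, -1.0]
opening: 0.0097
```

Run:
```python
from h import *
plan((.425,-.2995,.166),-.315); print(robot.read_state()['force'])
```

```text
tool shift mm [1.1 5.8 3.6] world mm [ 3.  -2.1 -5.8]
turn deg [ 0.44 -0.23 -0.37] yaw now -0.319
[-0.10675231 -0.45781336 -1.02249254]
```

>>> carry_out(motion=[0,0,0.003,0.2,0,-0.2,-1,0,0.004,0,0,0,0,-1,0,0.003,0,0,0,0,-1,0,0,0,0,0,0,-1,0,0,0,0,0,0,-1])

```text
t: 12.3
tool_pos: [0.4252, -0.2983, 0.164]
orientation: [-1.041, 1.444, -1.436]
force: [0.3, -0.7, -0.5]
opening: 0.0099
```

Run:
```python
from h import *
plan((.425,-.2995,.165),-.315); s=robot.read_state(); print(s['force'],s['tool_pos'],s['opening'])
im=imaging.read_camera('wrist'); cv2.imwrite('pics/w8.png',im[80:320,200:450])
```

```text
tool shift mm [ 1.2 -1.   0.2] world mm [-0.2 -1.2  1. ]
turn deg [ 0.21 -0.22 -0.14] yaw now -0.319
[ 0.28064807 -0.68469404 -0.46023207] [ 0.42515977 -0.2982977   0.16401823] 0.009944638991327404
```

View pics/w8.png

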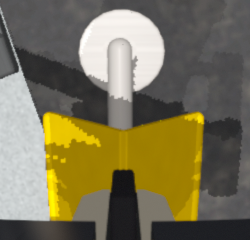

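>>> carry_out(motion=[0,0.003,0,0,0,0,-1,0,0.001,0,0,0,0,-1,0,0,0,0,0,0,-1,0,0,0,0,0,0,-1,0,0,0,0,0,0,-1])

```text
t: 12.85
tool_pos: [0.425, -0.2983, 0.1601]
orientation: [-1.041, 1.444, -1.436]
force: [-0.1, -0.1, -1.5]
opening: 0.0097
```

>>> carry_out(motion=[0,0,0,0,0,0,-0.5,0,0,0,0,0,0,-0.5,0,0,0,0,0,0,-0.3,0,0,0,0,0,0,-0.3,0,0,0,0,0,0,-0.3])

```text
t: 13.35
tool_pos: [0.4256, -0.2988, 0.1608]
orientation: [-1.041, 1.442, -1.438]
force: [-0.9, -0.1, 0.2]
opening: 0.0321
```

Run:
```python
from h import *
s=robot.read_state(); print(s['force'],s['tool_pos'],s['opening'])
cv2.imwrite('pics/s9.png',np.hstack([cv2.resize(imaging.read_camera('scene')[150:250,390:490],None,fx=4,fy=4),cv2.resize(imaging.read_camera('side')[150:250,360:460],None,fx=4,fy=4)]))
cv2.imwrite('pics/w9.png',imaging.read_camera('wrist'))
```

```text
[-0.94856227 -0.08812505  0.20446777] [ 0.42563009 -0.29879411  0.16075153] 0.03214446705723877
```

View pics/s9.png

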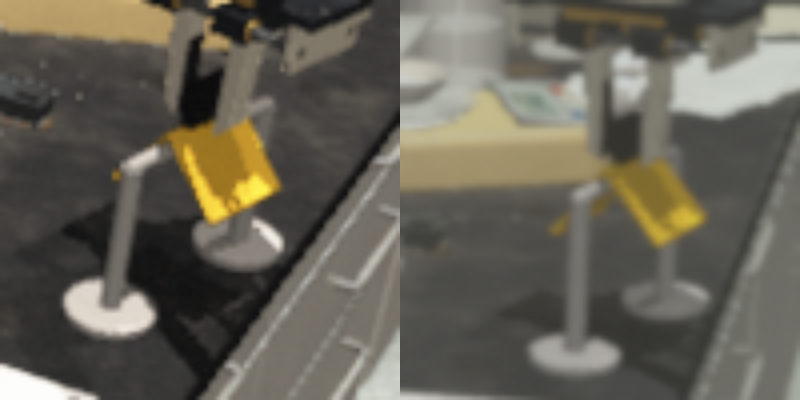

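View pics/w9.png

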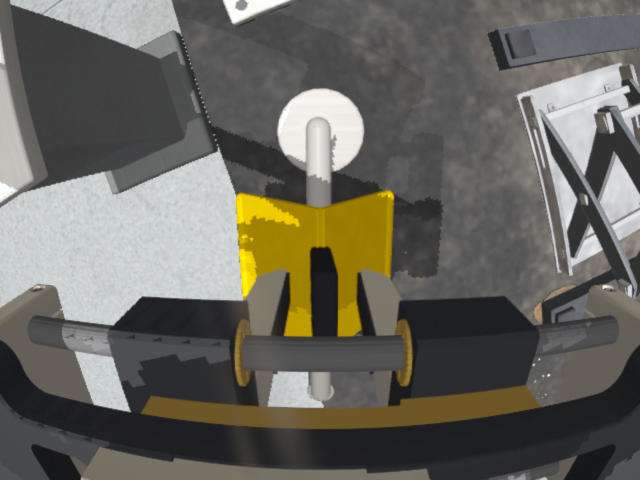

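>>> carry_out(motion=[0,0,0,0,0,0,0.2,0,0,0,0,0,0,0.2,0,-0.01,0,0,0,0,0.2,0,-0.02,0,0,0,0,0.4,0,-0.03,0,0,0,0,1])

```text
t: 14.0
tool_pos: [0.4233, -0.2969, 0.2183]
orientation: [-1.043, 1.451, -1.43]
force: [1.3, 1.0, -0.1]
opening: 0.0672
```

>>> carry_out(motion=[0,-0.04,0,0,0,0,1,0,-0.04,0,0,0,0,1,0,-0.03,0,0,0,0,1,0,0,0,0,0,0,1,0,0,0,0,0,0,1])

```text
t: 14.5
tool_pos: [0.4249, -0.2984, 0.3411]
orientation: [-1.041, 1.442, -1.438]
force: [0.1, -0.8, -0.9]
opening: 0.0927
```

Run:
```python
from h import *
s=robot.read_state(); print(s['t'],s['force'],s['tool_pos'],s['opening'])
cv2.imwrite('pics/s10.png',np.hstack([cv2.resize(imaging.read_camera('scene')[150:250,390:490],None,fx=4,fy=4),cv2.resize(imaging.read_camera('side')[150:250,360:460],None,fx=4,fy=4)]))
m=cam('wrist');np.savez('w10.npz',K=m[0],p=m[1],R=m[2]);im=imaging.read_camera('wrist')
cv2.imwrite('pics/w10.png',im)
rows((.453,.25,.28),-.30,17)
```

```text
14.5 [ 0.12542266 -0.78733577 -0.87779895] [ 0.42488687 -0.29835021  0.34111129] 0.09271154462357618
t 14.65
-0.031, 0.004, -0.008, 0, -0.1, -0, 1, 
-0.031, 0.004, -0.008, 0, -0.1, -0, 1, 
-0.031, 0.004, -0.008, 0, -0.1, -0, 1, 
-0.031, 0.004, -0.008, 0, -0.1, -0, 1, 
-0.031, 0.003, -0.008, 0, -0.1, -0, 1,   ##
-0.031, 0.004, -0.008, 0, -0, -0, 1, 
-0.031, 0.003, -0.008, 0, -0.1, -0, 1, 
-0.031, 0.004, -0.008, 0, -0, -0, 1, 
-0.031, 0.003, -0.008, 0, -0.1, -0, 1, 
-0.031, 0.004, -0.008, 0, -0, -0, 1,   ##
-0.031, 0.003, -0.009, 0, -0.1, -0, 1, 
-0.032, 0.004, -0.008, 0, -0, -0, 1, 
-0.032, 0.003, -0.008, 0.1, -0.1, -0, 1, 
-0.031, 0.004, -0.009, 0, -0, -0, 1, 
-0.032, 0.003, -0.008, 0.1, -0.1, -0.1, 1,   ##
-0.031, 0.004, -0.009, 0, -0, -0, 1, 
-0.032, 0.003, -0.008, 0.1, -0.1, -0.1, 1, 
max 0.032 0.1
```

View pics/s10.png

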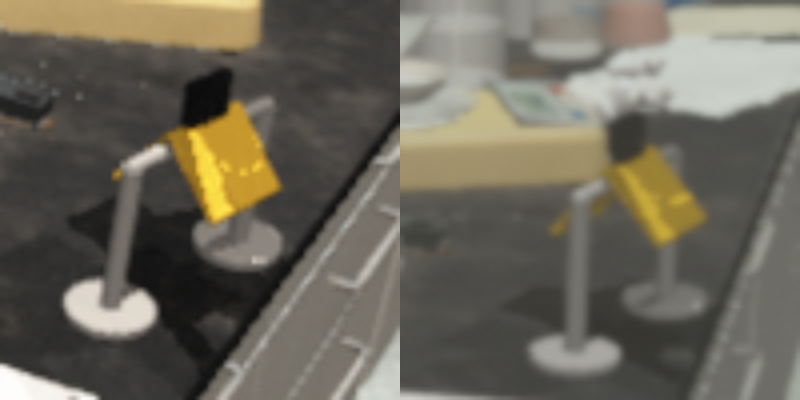

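View pics/w10.png

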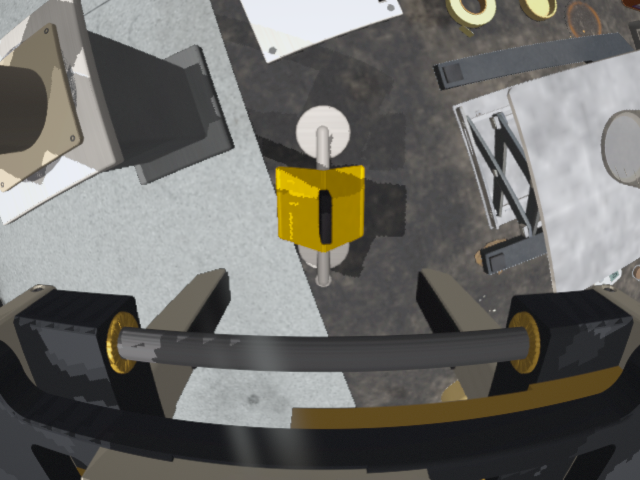

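Run:
```python
from h import *
im=cv2.imread('pics/w10.png'); cv2.imwrite('pics/w10c.png',cv2.resize(im[95:295,265:375],None,fx=5,fy=5,interpolation=cv2.INTER_CUBIC)[300:800])
```

```text
(no output)
```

View pics/w10c.png

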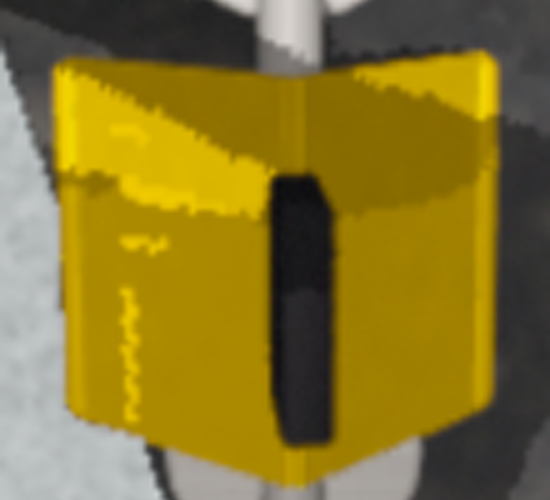

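Run:
```python
from h import *
a=np.load('w10.npz'); m=(a['K'],a['p'],a['R'])
def L(pts,o,s): return np.array(pts)/s+np.array(o)-0.5+0.5/s
px=L([(293,75),(295,487),(57,65),(70,412),(497,55),(493,405)],(265,155),5)
obj=np.array([(0,40,56),(0,-40,56),(-47.5,40,1),(-47.5,-40,1),(47.5,40,1),(47.5,-40,1)])/1e3
T=lambda x:(obj-[0,0,.053])@(R.from_euler('ZY',[x[3],x[4]]).as_matrix()).T+[x[0],x[1],x[2]]
r=least_squares(lambda x:(proj('wrist',T(x),m)-px).ravel(),(.4255,-.3,.139,-.315,0)); print(r.x.round(4),r.fun.reshape(-1,2).round(1).tolist())
# fixed z
r=least_squares(lambda x:(proj('wrist',T([x[0],x[1],.139,x[2],x[3]]),m)-px).ravel(),(.4255,-.3,-.315,0)); print(r.x.round(4))
d=r.x[:2]-[.4255,-.2995]; c,s=np.cos(-.315),np.sin(-.315); print("in rail frame",(c*d[0]+s*d[1]).round(4),(-s*d[0]+c*d[1]).round(4))
```

```text
[ 0.425  -0.2999  0.1363 -0.3098  0.0545] [[-0.2, 0.8], [0.1, -0.1], [0.4, -1.2], [0.3, 0.7], [-0.2, -0.5], [-0.4, 0.1]]
[ 0.4251 -0.2994 -0.3098  0.0544]
in rail frame -0.0004 -0.0
```

Run:
```python
from h import *
rows((.45,.23,.26),-.30,13)
```

```text
t 14.65
-0.039, 0.006, -0.011, 0, -0.1, -0, 1, 
-0.039, 0.006, -0.011, 0, -0.1, -0, 1, 
-0.039, 0.006, -0.011, 0, -0.1, -0, 1, 
-0.039, 0.006, -0.011, 0, -0.1, -0, 1, 
-0.039, 0.006, -0.01, 0, -0.1, -0, 1,   ##
-0.039, 0.006, -0.01, 0, -0.1, -0, 1, 
-0.039, 0.006, -0.01, 0, -0.1, -0, 1, 
-0.04, 0.007, -0.01, 0, -0.1, -0, 1, 
-0.039, 0.006, -0.01, 0.1, -0.1, -0, 1, 
-0.04, 0.007, -0.011, 0, -0, -0, 1,   ##
-0.039, 0.006, -0.01, 0.1, -0.1, -0.1, 1, 
-0.04, 0.007, -0.01, 0, -0, -0, 1, 
-0.04, 0.006, -0.011, 0.1, -0.1, -0.1, 1, 
max 0.04 0.1
```

>>> carry_out(motion=[-0.039,0.006,-0.011,0,-0.1,0,1,-0.039,0.006,-0.011,0,-0.1,0,1,-0.039,0.006,-0.011,0,-0.1,0,1,-0.039,0.006,-0.011,0,-0.1,0,1,-0.039,0.006,-0.01,0,-0.1,0,1])

```text
t: 15.15
tool_pos: [0.4302, -0.0925, 0.3008]
orientation: [-1.049, 1.457, -1.427]
force: [0.4, -0.5, 0.5]
opening: 0.0931
```

>>> carry_out(motion=[-0.039,0.006,-0.01,0,-0.1,0,1,-0.039,0.006,-0.01,0,-0.1,0,1,-0.04,0.007,-0.01,0,-0.1,0,1,-0.039,0.006,-0.01,0,-0.1,0,1,-0.04,0.007,-0.011,0,0,0,1])

```text
t: 15.65
tool_pos: [0.437, 0.1192, 0.2614]
orientation: [-1.062, 1.461, -1.418]
force: [1.2, 0.7, 0.3]
opening: 0.0927
```

>>> carry_out(motion=[-0.039,0.006,-0.01,0,0,0,1,-0.035,0.006,-0.01,0,0,0,1,-0.03,0.006,-0.01,0,0,0,1,0,0,0,0,0,0,1,0,0,0,0,0,0,1])

```text
t: 16.15
tool_pos: [0.433, 0.2354, 0.2337]
orientation: [-1.082, 1.465, -1.412]
force: [-0.7, 0.0, 0.2]
opening: 0.0929
```

Run:
```python
from h import *
s=robot.read_state(); m=cam('wrist'); im=imaging.read_camera('wrist')
print(s['t'],s['tool_pos'],yawof(R.from_rotvec(s['orientation']).as_matrix()),abs(s['dq']).max(), s['force'],s['q'].round(2))
cv2.imwrite('pics/w11.png',im); np.savez('w11.npz',K=m[0],p=m[1],R=m[2])
for o in models.outline_of('wrist','block'): print(o['confidence'],o['pixel'],atz('wrist',o['pixel'],.058,m))
```

```text
16.15 [0.43303288 0.23542856 0.23365372] -0.3063335446982746 0.027183204862856403 [-0.68787875  0.04945741  0.21113284] [ 0.38 -0.13  1.75  0.02  1.55  0.68]
0.96 [342.5, 248.8] [[0.43432661 0.20157226 0.058     ]]
0.62 [329.7, 123.9] [[0.45652336 0.31151323 0.058     ]]
```

View pics/w11.png

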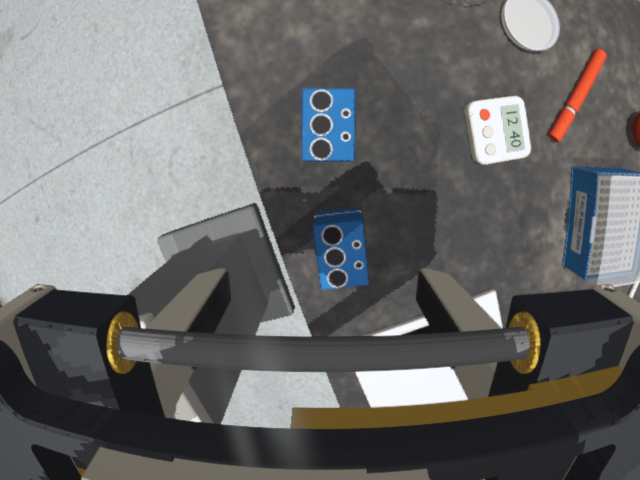

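Run:
```python
from h import *
im=cv2.imread('pics/w11.png'); cv2.imwrite('pics/w11c.png',cv2.resize(im[80:170,290:370],None,fx=6,fy=6,interpolation=cv2.INTER_CUBIC))
```

```text
(no output)
```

View pics/w11c.png

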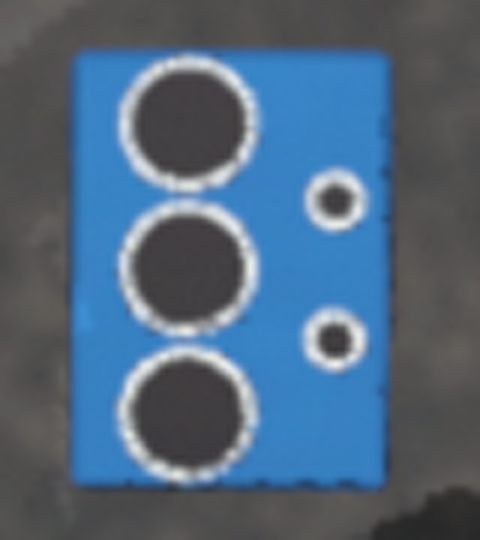

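Run:
```python
from h import *
a=np.load('w11.npz'); m=(a['K'],a['p'],a['R'])
px=np.array([(74,52),(388,52),(386,485),(72,485)])/6+[290,80]-.5+.5/6
obj=np.array([(-23,32,58),(23,32,58),(23,-32,58),(-23,-32,58)])/1e3
T=lambda x:(obj@R.from_euler('z',x[2]).as_matrix().T)+[x[0],x[1],0]
r=least_squares(lambda x:(proj('wrist',T(x),m)-px).ravel(),(.45,.31,-.3)); print(r.x.round(4),r.fun.reshape(-1,2).round(1).tolist())
x=r.x
rows((x[0],x[1],.13),x[2],5)
```

```text
[ 0.455   0.3118 -0.3085] [[-0.9, -0.7], [0.8, -0.7], [0.5, 0.9], [-0.4, 0.5]]
t 16.25
-0.016, 0.021, 0, 0.5, 0, 0.1, 1, 
-0.016, 0.021, 0, 0.5, 0, 0.1, 1, 
-0.016, 0.021, 0, 0.5, 0, 0.1, 1, 
-0.016, 0.02, -0, 0.5, 0, 0.1, 1, 
-0.016, 0.021, -0, 0.4, 0, 0, 1,   ##
max 0.021 0.4
```

>>> carry_out(motion=[-0.016,0.02,0,0.5,0,0.1,1,-0.016,0.021,0,0.5,0,0.1,1,-0.016,0.021,0,0.5,0,0.1,1,-0.016,0.02,0,0.5,0,0.1,1,-0.014,0.018,0,0.4,0,0,1])

```text
t: 16.75
tool_pos: [0.461, 0.3049, 0.1359]
orientation: [-1.031, 1.434, -1.442]
force: [-0.3, 0.2, -0.5]
opening: 0.0926
```

>>> carry_out(motion=[0,0,0,0,0,0,1,0,0,0,0,0,0,1,0,0,0,0,0,0,1,0,0,0,0,0,0,1,0,0,0,0,0,0,1])

```text
t: 17.25
tool_pos: [0.462, 0.3007, 0.1366]
orientation: [-1.03, 1.437, -1.446]
force: [-0.1, -0.1, 0.6]
opening: 0.093
```

Run:
```python
from h import *
s=robot.read_state();print(s['tool_pos'],s['t'])
rows((.455,.312,.044),-.3085,5)
m=cam('wrist'); im=imaging.read_camera('wrist'); cv2.imwrite('pics/w12.png',im)
obj=np.array([(-23,32,58),(23,32,58),(23,-32,58),(-23,-32,58)])/1e3
print(proj('wrist',obj@R.from_euler('z',-.3085).as_matrix().T+[.455,.3118,0],m).round(0).tolist())
```

```text
[0.46197103 0.30072969 0.13662065] 17.25
t 17.25
-0.002, 0.019, -0.002, -0.1, -0.2, -0, 1, 
-0.002, 0.018, -0.002, -0.1, -0.2, -0, 1, 
-0.001, 0.019, -0.002, -0.1, -0.2, -0.1, 1, 
-0.002, 0.018, -0.002, -0.1, -0.1, -0, 1, 
-0.001, 0.019, -0.003, -0.1, -0.2, -0.1, 1,   ##
max 0.019 0.2
[[266.0, 188.0], [340.0, 187.0], [341.0, 284.0], [271.0, 285.0]]
```

View pics/w12.png

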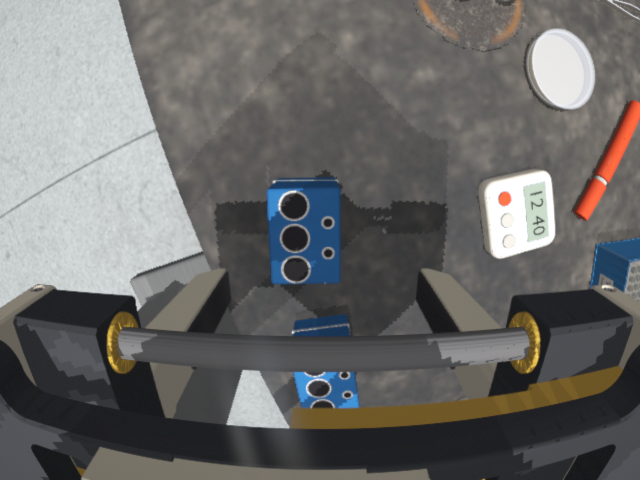

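>>> carry_out(motion=[-0.003,0.015,-0.005,-0.1,-0.2,0,1,-0.002,0.02,-0.003,-0.1,-0.2,0,1,-0.001,0.02,-0.002,-0.1,-0.2,-0.1,1,-0.001,0.02,-0.001,-0.1,-0.1,0,1,0,0.014,0,0,-0.1,0,1])

```text
t: 17.8
tool_pos: [0.4556, 0.3134, 0.0458]
orientation: [-1.037, 1.43, -1.431]
force: [0.3, -0.3, 0.2]
opening: 0.0929
```

Run:
```python
from h import *
s=robot.read_state();print(s['tool_pos'],s['t'],s['force'])
plan((.455,.312,.044),-.3085)
```

```text
[0.45559651 0.31339351 0.04582683] 17.8 [ 0.2634779  -0.33448014  0.20939536]
tool shift mm [ 1.5  1.8 -0.2] world mm [-0.6 -1.4 -1.8]
turn deg [-0.38 -0.02 -0.42] yaw now -0.309
```

>>> carry_out(motion=[0.001,0.002,0,0,0,0,-1,0,0,0,0,0,0,-1,0,0,0,0,0,0,-1,0,0,0,0,0,0,-1,0,0,0,0,0,0,-1], squeeze=40)

```text
t: 18.3
tool_pos: [0.4542, 0.3122, 0.0424]
orientation: [-1.039, 1.43, -1.431]
force: [0.3, -0.6, 0.2]
opening: 0.0575
```

>>> carry_out(motion=[0,0,0,0,0,0,-1,0,0,0,0,0,0,-1,0,0,0,0,0,0,-1,0,0,0,0,0,0,-1,0,0,0,0,0,0,-1])

```text
t: 18.8
tool_pos: [0.4548, 0.3124, 0.0435]
orientation: [-1.037, 1.43, -1.431]
force: [-0.1, 0.8, 0.1]
opening: 0.0455
```

>>> carry_out(motion=[0,-0.025,0,0,0,0,-1,0,-0.03,0,0,0,0,-1,0,-0.03,0,0,0,0,-1,0,0,0,0,0,0,-1,0,0,0,0,0,0,-1])

```text
t: 19.3
tool_pos: [0.452, 0.3108, 0.1279]
orientation: [-1.044, 1.432, -1.432]
force: [-0.3, 0.3, -1.8]
opening: 0.0456
```

Run:
```python
from h import *
s=robot.read_state();print(s['tool_pos'],s['t'],s['force'],s['opening'])
N=np.array([.4979,-.0165,0]);Rn=R.from_euler('z',.064).as_matrix()
print("seated",N+Rn@[.047,.038,.039]); print(s['q'])
g=N+Rn@[.035,.020,.140]; print(g)
rows(g,.064,10,-1)
```

```text
[0.45201794 0.31075838 0.12791005] 19.3 [-0.26178747  0.30851672 -1.78939422] 0.04560894843410908
seated [0.54237344 0.02442815 0.039     ]
[5.08642404e-01 6.84951481e-02 1.75878016e+00 2.57675685e-04
 1.31097230e+00 8.17142012e-01]
[0.53154922 0.00569753 0.14      ]
t 19.3
0.027, -0.001, 0.017, -0, -2.1, -0, -1, 
0.027, -0.001, 0.016, -0, -2.1, -0, -1, 
0.028, -0.001, 0.015, -0, -2.1, -0, -1, 
0.028, -0.001, 0.014, -0, -2.1, -0, -1, 
0.029, -0.001, 0.013, -0, -2.2, -0, -1,   ##
0.029, -0.001, 0.011, -0, -2.1, -0, -1, 
0.03, -0.002, 0.011, -0, -2.2, -0, -1, 
0.03, -0.001, 0.009, -0.1, -2.1, -0, -1, 
0.03, -0.002, 0.008, -0, -2.2, -0.1, -1, 
0.031, -0.001, 0.007, -0.1, -2.1, -0, -1,   ##
max 0.031 2.1
```

>>> carry_out(motion=[0.027,-0.002,0.017,0,-2.1,0,-1,0.027,-0.002,0.016,0,-2.1,0,-1,0.028,-0.001,0.015,0,-2.1,0,-1,0.028,-0.001,0.014,0,-2.1,0,-1,0.029,-0.001,0.013,0,-2.2,0,-1])

```text
t: 19.8
tool_pos: [0.489, 0.1557, 0.1257]
orientation: [-1.161, 1.295, -1.287]
force: [0.9, 0.2, -2.2]
opening: 0.0457
```

>>> carry_out(motion=[0.029,-0.001,0.011,0,-2.1,0,-1,0.03,-0.002,0.011,0,-2.2,0,-1,0.03,-0.001,0.009,0,-2.1,0,-1,0.028,-0.001,0.008,0,-2.2,0,-1,0.022,-0.001,0.006,0,-2.1,0,-1])

```text
t: 20.3
tool_pos: [0.524, 0.0077, 0.1205]
orientation: [-1.263, 1.163, -1.137]
force: [0.1, 0.2, -2.7]
opening: 0.0461
```

>>> carry_out(motion=[0,0,0,0,0,0,-1,0,0,0,0,0,0,-1,0,0,0,0,0,0,-1,0,0,0,0,0,0,-1,0,0,0,0,0,0,-1])

```text
t: 20.8
tool_pos: [0.5207, 0.0074, 0.1143]
orientation: [-1.267, 1.172, -1.134]
force: [0.2, -1.0, -2.7]
opening: 0.0457
```

Run:
```python
from h import *
s=robot.read_state();print(s['tool_pos'],s['t'],s['force'],s['opening'])
plan((.5315,.0057,.14),.064)
m=cam('wrist');np.savez('w13.npz',K=m[0],p=m[1],R=m[2],t=s['tool_pos'],o=s['orientation']);im=imaging.read_camera('wrist'); cv2.imwrite('pics/w13.png',im)
cv2.imwrite('pics/s13.png',np.hstack([cv2.resize(imaging.read_camera('scene')[190:310,310:420],None,fx=3.6,fy=3.6),cv2.resize(imaging.read_camera('side')[190:310,310:420],None,fx=3.6,fy=3.6)]))
```

```text
[0.5206751  0.00735754 0.11432686] 20.8 [ 0.21575902 -1.00060969 -2.65916817] 0.04568745151721633
tool shift mm [  2.5 -26.    9.9] world mm [10.8 -1.7 25.7]
turn deg [ 1.7   0.96 -0.14] yaw now 0.081
```

View pics/w13.png

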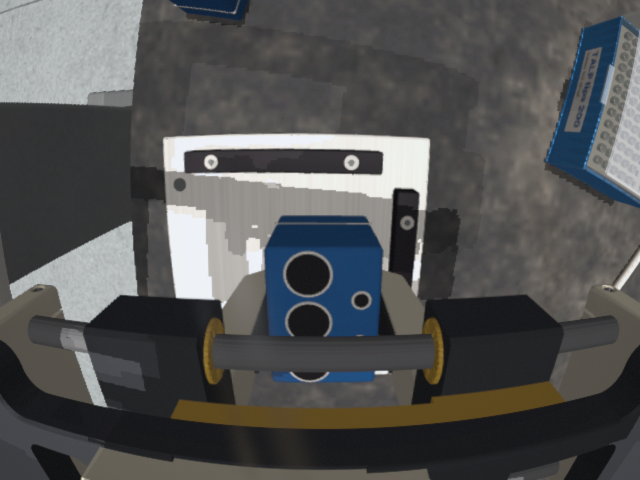

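View pics/s13.png

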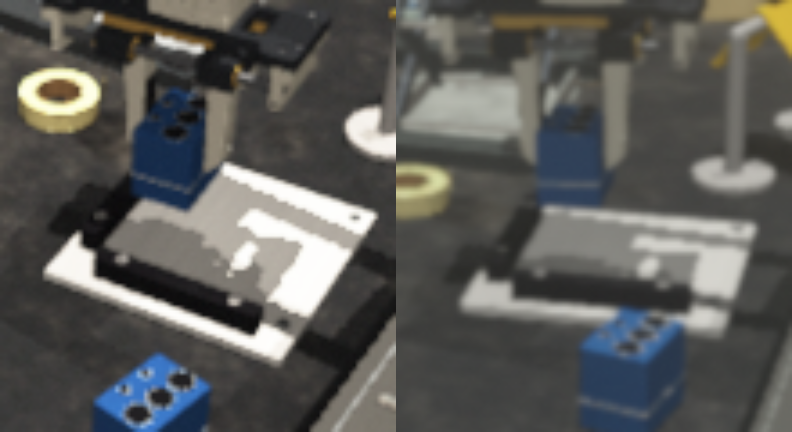

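Run:
```python
from h import *
N=np.array([.4979,-.0165,0]);Rn=R.from_euler('z',.064).as_matrix()
g=N+Rn@[.035,.026,.070]; print(g)
rows(g,.064,4,-1)
# check of nest from w13
m=np.load('w13.npz'); mm=(m['K'],m['p'],m['R'])
print(proj('wrist',N+np.array([[-.095,.095,.01],[.095,.095,.01],[-.07,.085,.03],[.06,.085,.03]])@Rn.T,mm).round(0).tolist())
```

```text
[0.53116548 0.01168524 0.07      ]
t 20.95
-0.001, 0.011, 0.003, 0.4, 0.2, -0, -1, 
-0.001, 0.011, 0.003, 0.4, 0.3, -0, -1, 
-0.001, 0.011, 0.003, 0.4, 0.2, -0.1, -1, 
-0.001, 0.012, 0.002, 0.5, 0.3, -0, -1, 
max 0.012 0.5
[[162.0, 137.0], [431.0, 138.0], [183.0, 151.0], [385.0, 151.0]]
```

>>> carry_out(motion=[-0.001,0.008,0.003,0.6,0.3,0,-1,-0.001,0.01,0.003,0.5,0.3,0,-1,-0.001,0.01,0.003,0.4,0.2,0,-1,-0.001,0.01,0.002,0.3,0.2,0,-1,0,0,0.001,0.1,0,0,-1])

```text
t: 21.45
tool_pos: [0.5328, 0.013, 0.0729]
orientation: [-1.231, 1.159, -1.165]
force: [-0.2, 0.2, -2.1]
opening: 0.0459
```

Run:
```python
from h import *
s=robot.read_state();print(s['tool_pos'],s['t'],s['force'],s['opening'])
plan((.5312,.0117,.058),.064)
```

```text
[0.53281603 0.01298534 0.07287668] 21.45 [-0.22090235  0.17911015 -2.06883708] 0.04585916583711875
tool shift mm [ 1.2 14.9 -1.8] world mm [ -1.6  -1.3 -14.9]
turn deg [-0.41 -0.11 -0.14] yaw now 0.062
```

>>> carry_out(motion=[0,0.005,-0.001,-0.2,0,-0.1,-1,0,0.005,0,-0.1,0,0,-1,0,0.004,0,0,0,0,-1,0,0.003,0,0,0,0,-1,0,0,0,0,0,0,-1])

```text
t: 21.95
tool_pos: [0.5318, 0.0128, 0.0541]
orientation: [-1.237, 1.163, -1.163]
force: [0.4, 0.0, -1.9]
opening: 0.0459
```

Run:
```python
from h import *
s=robot.read_state();print(s['tool_pos'],s['t'],s['force'],s['opening'])
plan((.5312,.0117,.053),.064)
```

```text
[0.53179454 0.0128441  0.05409847] 21.95 [ 0.36173603  0.04018367 -1.87792815] 0.04592483752478818
tool shift mm [ 1.1  1.1 -0.7] world mm [-0.6 -1.1 -1.1]
turn deg [-0.05 -0.1  -0.03] yaw now 0.062
```

>>> carry_out(motion=[0,0.002,0,0,0,0,-1,0,0.001,0,0,0,0,-1,0,0.001,0,0,0,0,-1,0,0.001,0,0,0,0,-1,0,0.001,0,0,0,0,-1])

```text
t: 22.45
tool_pos: [0.5354, 0.0126, 0.0536]
orientation: [-1.232, 1.158, -1.167]
force: [-2.6, 0.4, 5.8]
opening: 0.0461
```

>>> carry_out(motion=[0,0.001,0,0,0,0,-1,0,0.001,0,0,0,0,-1,0,0.001,0,0,0,0,-1,0,0.001,0,0,0,0,-1,0,0.001,0,0,0,0,-1])

```text
t: 22.95
tool_pos: [0.5385, 0.0127, 0.0537]
orientation: [-1.228, 1.153, -1.17]
force: [-1.9, 0.6, 7.2]
opening: 0.0457
```

>>> carry_out(motion=[-0.003,0,0,0,0,0,-1,-0.003,0,0,0,0,0,-1,-0.003,0,0,0,0,0,-1,-0.003,0,0,0,0,0,-1,-0.001,0,0,0,0,0,-1])

```text
t: 23.45
tool_pos: [0.5382, 0.0257, 0.0539]
orientation: [-1.228, 1.151, -1.172]
force: [0.2, -8.8, 0.9]
opening: 0.046
```

Run:
```python
from h import *
s=robot.read_state();print(s['tool_pos'],s['t'],s['force'],s['opening'])
plan((.5424,.0244,.0535),.064)
```

```text
[0.53815109 0.0256842  0.05385719] 23.45 [ 0.19315963 -8.83694509  0.86395829] 0.045954527872104016
tool shift mm [1.5 0.4 4.2] world mm [ 4.2 -1.3 -0.4]
turn deg [-0.86 -0.1   0.13] yaw now 0.062
```

>>> carry_out(motion=[-0.001,0,0.002,-0.3,0,0,-1,-0.001,0,0.002,-0.3,0,0,-1,-0.001,0,0.002,-0.2,0,0,-1,-0.001,0,0.001,0,0,0,-1,-0.001,0,0.001,0,0,0,-1])

```text
t: 23.95
tool_pos: [0.541, 0.026, 0.054]
orientation: [-1.256, 1.165, -1.166]
force: [-6.4, -6.5, 3.2]
opening: 0.0457
```

Run:
```python
from h import *
s=robot.read_state();print(s['tool_pos'],s['t'],s['force'],s['opening'],s['wrist_torque'])
plan((.5424,.0244,.0535),.064)
```

```text
[0.54100196 0.02604317 0.05402304] 23.95 [-6.3668079  -6.47240292  3.19704407] 0.045737994978723384 [-0.96260984  0.83619177  0.10535617]
tool shift mm [1.7 0.5 1.3] world mm [ 1.4 -1.6 -0.5]
turn deg [ 0.69 -0.03  0.67] yaw now 0.063
```

Run:
```python
from h import *
m=cam('wrist');im=imaging.read_camera('wrist'); cv2.imwrite('pics/w14.png',im)
cv2.imwrite('pics/s14.png',np.hstack([cv2.resize(imaging.read_camera('scene')[190:310,310:420],None,fx=3.6,fy=3.6),cv2.resize(imaging.read_camera('side')[190:310,310:420],None,fx=3.6,fy=3.6)]))
for i in range(4):
    imaging.read_camera('side'); s=robot.read_state(); print(round(s['t'],2),s['force'].round(1),s['tool_pos'].round(4))
cv2.imwrite('pics/r14.png',np.hstack([cv2.resize(imaging.read_camera('scene')[150:250,390:490],None,fx=4,fy=4),cv2.resize(imaging.read_camera('side')[150:250,360:460],None,fx=4,fy=4)]))
```

```text
24.15 [-6.3 -6.6  5.4] [0.541 0.026 0.054]
24.2 [-6.5 -7.1  6.1] [0.541  0.0261 0.054 ]
24.25 [-5.9 -7.2  5.8] [0.541  0.0261 0.054 ]
24.3 [-6.  -7.6  5.7] [0.541  0.0261 0.054 ]
```

View pics/w14.png

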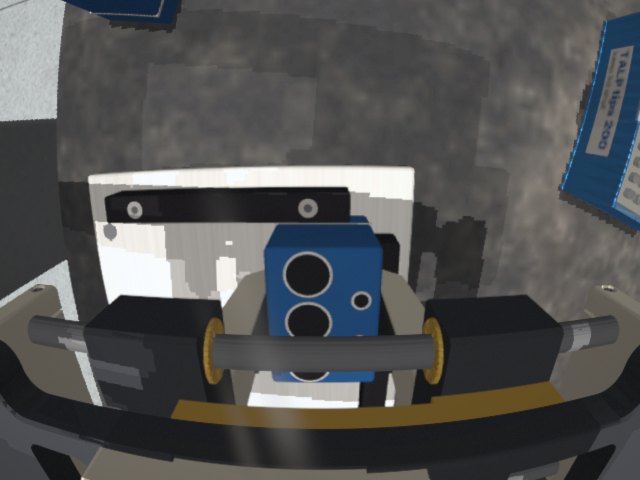

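View pics/s14.png

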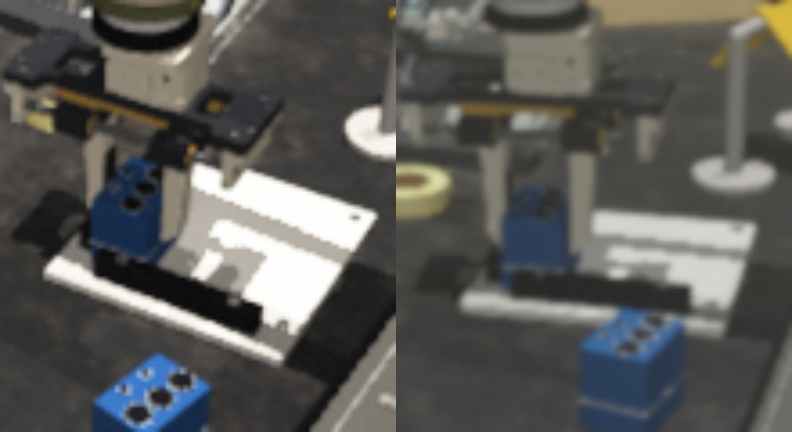

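View pics/r14.png

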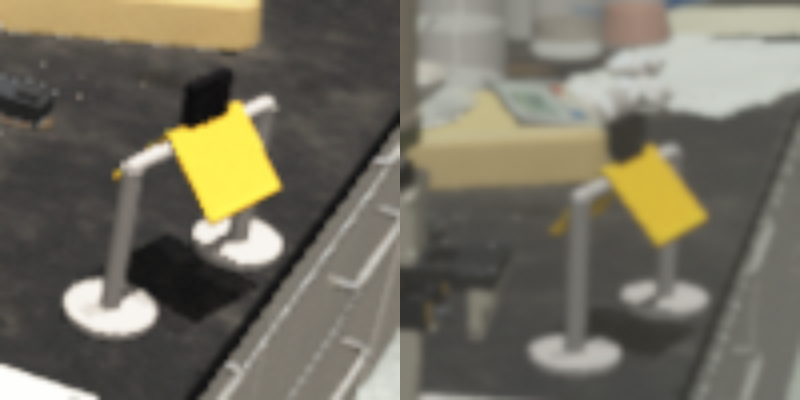

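>>> carry_out(motion=[-0.001,0,0.002,0.3,0,0.4,-1,-0.001,0,0.002,0.2,0,0.3,-1,-0.001,0,0.002,0.1,0,0.2,-1,-0.001,0,0.002,0,0,0.1,-1,-0.001,0,0.002,0,0,0.1,-1])

```text
t: 24.9
tool_pos: [0.5413, 0.0258, 0.054]
orientation: [-1.257, 1.179, -1.152]
force: [-11.9, -6.7, 9.9]
opening: 0.0454
```

Run:
```python
from h import *
s=robot.read_state();print(s['tool_pos'],s['t'],s['force'],s['opening'],s['wrist_torque'])
plan((.5424,.0244,.0535),.064)
```

```text
[0.54134292 0.02582084 0.05400764] 24.9 [-11.90973323  -6.71263046   9.8814168 ] 0.04544617277080728 [-1.1488005   1.87212645  0.11262953]
tool shift mm [1.5 0.5 1. ] world mm [ 1.1 -1.4 -0.5]
turn deg [ 1.37 -0.02  0.05] yaw now 0.064
```

>>> carry_out(motion=[-0.001,0,0.001,0.5,0,0,-1,-0.001,0,0.001,0.5,0,0,-1,-0.001,0,0.001,0.4,0,0,-1,-0.001,0,0.001,0.3,0,0,-1,-0.001,0,0.001,0.3,0,0,-1])

```text
t: 25.4
tool_pos: [0.5407, 0.026, 0.0538]
orientation: [-1.246, 1.159, -1.168]
force: [-5.3, -6.3, 5.2]
opening: 0.0458
```

Run:
```python
from h import *
s=robot.read_state();print(s['tool_pos'],s['t'],s['force'],s['opening'],s['wrist_torque'])
plan((.5424,.0244,.0535),.064)
```

```text
[0.54074058 0.02595333 0.05383749] 25.4 [-5.26198396 -6.33198491  5.18587248] 0.0458357898147725 [-1.06683415  1.08439012  0.19403526]
tool shift mm [1.7 0.4 1.6] world mm [ 1.7 -1.6 -0.3]
turn deg [ 0.09 -0.01  0.52] yaw now 0.064
```

>>> carry_out(motion=[-0.001,0,0.001,0.4,0,0.4,-1,-0.001,0,0.002,0.4,0,0.3,-1,-0.001,0,0.002,0.3,0,0.2,-1,-0.001,0,0.002,0.3,0,0.2,-1,-0.001,0,0.002,0.3,0,0.2,-1])

```text
t: 25.9
tool_pos: [0.5405, 0.0256, 0.0535]
orientation: [-1.23, 1.159, -1.161]
force: [-9.7, -7.1, 11.2]
opening: 0.0462
```

Run:
```python
from h import *
s=robot.read_state();print(s['tool_pos'],s['t'],s['force'],s['opening'],s['wrist_torque'])
plan((.5424,.0244,.0535),.064)
m=cam('wrist');im=imaging.read_camera('wrist');np.savez('w15.npz',K=m[0],p=m[1],R=m[2]); cv2.imwrite('pics/w15.png',cv2.resize(im[150:400,80:430],None,fx=2.2,fy=2.2,interpolation=cv2.INTER_CUBIC))
cv2.imwrite('pics/s15.png',np.hstack([cv2.resize(imaging.read_camera('scene')[220:290,320:370],None,fx=8,fy=8),cv2.resize(imaging.read_camera('side')[230:300,330:380],None,fx=8,fy=8)]))
for i in range(3):
    imaging.read_camera('side'); s=robot.read_state(); print(round(s['t'],2),s['force'].round(1),s['tool_pos'].round(4))
```

```text
[0.54052415 0.02562282 0.05347634] 25.9 [-9.72148004 -7.07510713 11.15836654] 0.04621004547237177 [-1.34334479  2.33826395  0.06992651]
tool shift mm [ 1.3 -0.   1.8] world mm [ 1.9 -1.2  0. ]
turn deg [-0.41  0.05 -0.27] yaw now 0.065
26.1 [-10.5  -7.   10.6] [0.5405 0.0256 0.0535]
26.15 [-10.4  -7.6   9.5] [0.5405 0.0256 0.0535]
26.2 [-10.1  -7.   10.3] [0.5405 0.0256 0.0535]
```

View pics/w15.png

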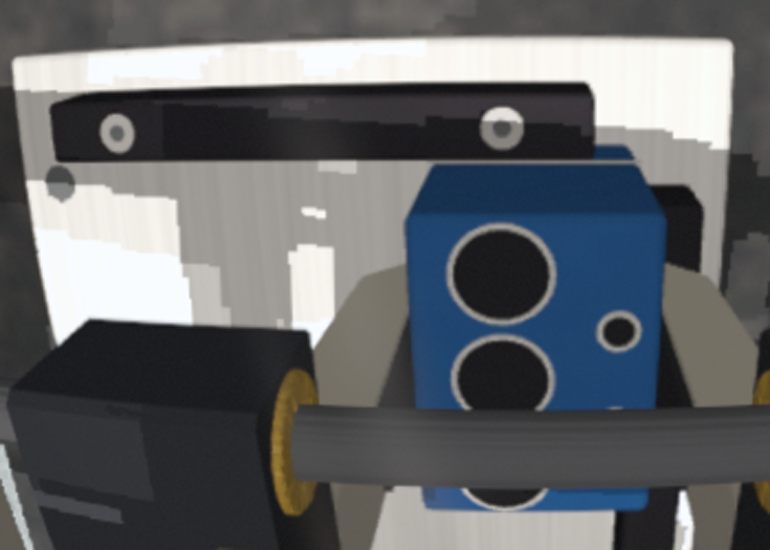

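View pics/s15.png

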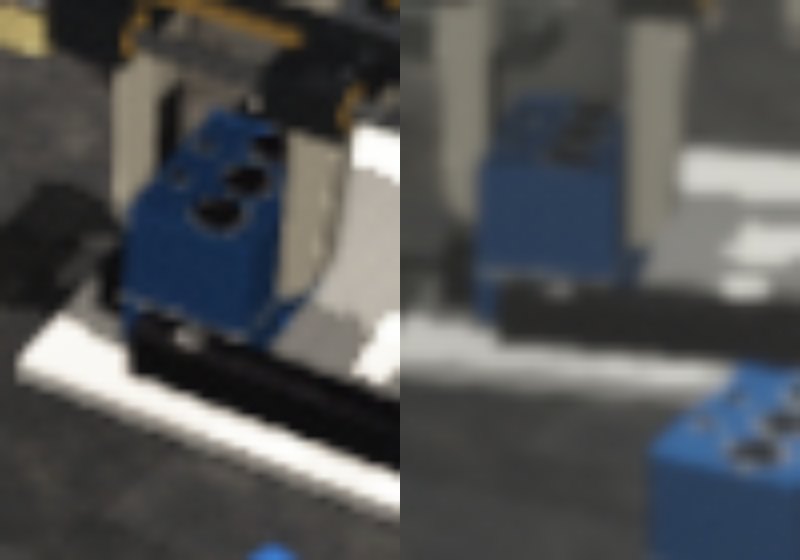

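Run:
```python
from h import *
m=np.load('w15.npz'); mm=(m['K'],m['p'],m['R'])
obj=np.array([[-.095,.095,.01],[.095,.095,.01],[-.07,.070,.03],[.06,.070,.03],[.06,.085,.03]])
px=np.array([(14,60),(733,40),(58,160),(594,160),(590,86)])/2.2+[80,150]-.5
T=lambda x:(obj@R.from_euler('z',x[2]).as_matrix().T)+[x[0],x[1],0]
print((proj('wrist',T((.4979,-.0165,.064)),mm)-px).round(1).tolist())
r=least_squares(lambda x:(proj('wrist',T(x),mm)-px).ravel(),(.4979,-.0165,.064)); print(r.x.round(4),r.fun.reshape(-1,2).round(1).tolist())
# block top corners in nest frame (top z .068)
b=np.array([(408,214),(664,214),(646,508),(425,508)])/2.2+[80,150]-.5
P=atz('wrist',b,.068,mm); Rn=R.from_euler('z',r.x[2]).as_matrix(); Q=(P-[r.x[0],r.x[1],0])@Rn
print((Q*1000).round(1).tolist(),(Q.mean(0)*1000).round(1))
```

```text
[[-2.1, -0.8], [3.0, 0.2], [-1.7, 2.5], [2.4, 1.1], [4.8, 3.3]]
[ 0.4971 -0.016   0.0668] [[-3.4, -1.2], [1.2, -1.4], [-3.2, 1.8], [0.5, -0.5], [2.7, 1.7]]
[[25.2, 69.6, 68.0], [68.9, 69.4, 68.0], [69.0, 7.1, 68.0], [24.6, 7.5, 68.0]] [46.9 38.4 68. ]
```

Run:
```python
from h import *
s=robot.read_state(); print(s['t'],s['force'].round(1)); print(robot.close_job())
```

```text
26.2 [-10.1  -7.   10.3]
the job is handed in; nothing more can be done
None
```

I hung the guard astride the rail bar and let go of it. The leftmost blue block is seated flat in the nest corner and still held against both stops. I handed the job in at 26.2 s; it gives no verdict, so what follows is from my own checks.

**Guard:** A wrist-picture fit put the ridge within 1 mm of the bar's middle, tilted about 0.05 rad and turned less than 0.01 rad from the bar. On my first try it was about 5 mm off across the bar and I pressed it down with about 45 N. I lifted it, re-centred it and released it; a later picture showed it still hanging there.

**Block:** The last wrist-picture fit put its centre at about (46.9, 38.4) mm in the nest's frame, where (47, 38) is wanted. I judge it flat because the tool had the same tilt as when it gripped the block on the bench, and at the plate's height.

**Push:** The last wrist forces were about 10 N towards the back stop, 7 N towards the side stop and 10 N down, steady over 0.3 s. These are measured at the wrist, so plate friction may take roughly 1 to 3 N of each stop's share.

**Disagreement:** The tool position with my first estimate of the nest gave (45, 40) mm for the block, about 2 mm off the picture fit. The picture fit and the contact forces support the seated position.

**Bystanders:** I saw nothing touch a bystander, but I did not measure their positions again at the end.

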